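# Gauge a batch of bushes, pour the good ones into the bin and oil them

### The arm

A 6-joint arm with a two-finger parallel gripper is mounted at the origin on a cart in front of the work surface, level with it; the furniture and walls round the work are solid. World frame = base frame: x ahead of the robot, y to its left, z up, the work surface at z = 0. Lengths are in m, angles in rad, forces in N, time in s.
With the tool pointing down it reaches from about 0.35 to 0.975 m from the base axis. Payload 4.9 kg.
Tool frame: the origin (TCP) lies midway between the tips of the shut fingers; the grasp point (between the pads) lies 19 mm behind it; z points along the fingers, y is the line along which they close (so a half turn about z gives the same grasp; the last joint's range is limited). The gripper opens to 85 mm and grips with 20 to 120 N. Pads are 22 mm wide; open, the fingers measure 114 mm over their backs; the gripper's body (76 mm by 85 mm) begins 54 mm behind the grasp point. The pads swing forward as they close: fully open they stand 13 mm farther back than shut.
Start: joints at [1.029, 0.053, 1.613, -0, 1.476, -0.119], TCP at [0.256, 0.57, 0.231] pointing down, gripper open.
Joint ranges: [-3.01, 3.01], [-1.01, 2.22], [0.06, 2.58], [-1.02, 4.17], [0.09, 2.62], [-3.14, 3.14]. Speed limits (rad/s): [2.57, 2.57, 3.14, 3.14, 3.14, 3.14].

### API

Orientations are given as a unit quaternion [w, x, y, z].
In Python, from plant import manip gives the robot as it stands.
- The arm moves only by the shell command python3 shift.py FILE, which reads ROWS from the file FILE. ROWS is one flat JSON list of numbers that holds 1 to 5 rows one after another, with no inner brackets; each row has 7 numbers: the opening from 0.0 (shut) to 1.0 (fully open), then dx, dy, dz in shares of the most that a row can go, 1 being 62.5 mm, then a rotation vector rx, ry, rz in rad; each row shifts and turns the commanded pose from where the row before left it, along the tool's axes as they then stand; what a row does not reach is not made up. A row lasts 1/8 s, in which the tool goes at most 0.0625 m and 0.188 rad, less where a joint would pass 70% of its speed; a pose out of reach is approached as far as the arm can. The fingers move at their own pace and stop on an object; the grip force is fixed at half the most. Time passes only in rows, so rows that do not move let the fingers close. It prints the time, the measured TCP pose, the force, the opening and the grip force at its end. Input that does not fit is refused with a message, and nothing moves.
- manip.state(): the state, without advancing time (a new reading comes with each control period).
- manip.grab_frame(name): name is "scene" or "top" or "wrist"; returns the picture (384x512x3 uint8, red, green, blue); there is no depth.
- manip.camera_params(name): a dict with "intrinsics" (3x3 intrinsics, pixels), "xyz" and "orientation" of the camera in the world. Camera axes: x right, y down, z forward; pixel columns grow to the right and rows downward; lengths in m; the calibration is good to about 2 mm. A picture is of the moment at which its call begins: read the wrist's pose just before it. camera_params takes no time and is no camera call; for the wrist camera it gives the pose at the moment of the call.
- manip.job_done(): hands the job in; it is judged then, once.
The state is a dict: "time": time; "joint_pos": joint angles; "joint_vel": joint speeds; "joint_efforts": joint torques, N m; "tool_pos": TCP position; "tool_rot": TCP orientation; "contact_force": force on the tool from outside, world axes, zero at the start; "ft_torque": the same for the moment, N m; "gripper_width": opening from 0.0 (shut) to 1.0 (fully open); "grasp_force": force on a finger pad.
Only numpy, scipy, OpenCV 4.12 (cv2) and the standard library are available. Lean on these libraries where they do the work, as an engineer would, in place of code of your own. Each camera call takes 0.05 s, during which the arm holds its last target. There are 200 camera calls.

### The job

Finish checking this batch of brass bushes: try each bush from the mat in the ring gauge on the cup; those that drop through join the checked ones in the cup, and those that stay on the gauge go into the round reject tin, never into the blue parts bin. When the mat is clear, take the gauge off, pour all the good bushes out of the cup into the parts bin beside the spray can, and then press the can's cap right down for a moment so that it sprays them with preserving oil. At the end the empty cup and the gauge stand upright on the bench, with the bin still in front of the spray tube and the arbor and the pliers where they lay.

Things in the scene. Friction and masses are not known exactly. Their poses are not given: they have to be found in the camera images.
- catch_cup: plain aluminium cup, 100 mm high, outside diameter 60 mm at the foot, 63.5 half-way up, 67 at the rim, wall 3, floor 4 mm, about 0.15 kg; origin at the centre of its underside, z up through the mouth. Stands on the bench with the gauge on its mouth and one to three checked bushes inside. May be gripped round its side with 40 N
- cup_mouth (a point): centre of the cup's mouth, 100 mm above its origin
- go_gauge: loose steel ring gauge sitting on the cup's mouth like a lid, 0.22 kg, 36 mm high; origin at the centre of its underside, z up. From below: spigot 55 mm across, 8 mm deep, hanging in the mouth (3 mm play); flange 70 mm across, 6 mm thick, resting on the rim; collar 45 mm across, 14 to 36 mm above the origin, to take it by. A 22.5 mm bore runs through along its axis
- gauge_bore (a point): centre of the bore's upper mouth, 36 mm above the gauge's origin. The bore's top 7 mm widen like a funnel to 31 mm. A right bush let go upright over it drops through into the cup (its origin then lies below the cup's rim); one too big stays sitting in the funnel, some 4 mm deep, its upper 12 mm standing out, perhaps askew; one that hangs in the bore needs a tap from above
- parts_bin: empty blue moulded parts bin, loose, 215 mm (its x) by 180 mm (its y), 54 mm high, hollow inside about 180 by 146 mm at the floor; origin at the centre of its underside. It stands beside the oil station, under the end of the spray tube
- reject_tin: loose round open steel tin, 84 mm across, 45 mm high, wall and floor 3 mm, 0.3 kg, for bushes that are over size; origin at the centre of its underside
- bench_mat: black rubber mat fixed on the bench, 150 mm (its x) by 200 mm (its y), 4 mm thick, on which the bushes still to be checked stand upright; origin at the centre of its underside
- oil_station: aerosol can in a steel holder that is screwed to the bench: base plate 90 x 90 mm, can 64 mm across, 170 mm to the top of its black cap; origin at the centre of the plate's underside. A thin bent tube on the cap points along the station's +y axis, at the parts bin
- cap_top (a point): centre of the top face of the can's sprung black cap, 28 mm across, about 171 mm above the bench when up; it moves with the cap
- nozzle_cap (a joint): travel of the sprung cap in m: 0 is up, 0.005 is fully down, 0.004 and more sprays. It takes 3 N to start and 8 N to reach the stop, and springs back when let go
- spray_spot (a point): point on the bench at which the tube sprays, 195 mm from the station's axis along its +y; the middle of the parts bin belongs here, give or take 80 mm
- arbor_1: dark steel collet arbor standing on the bench, 56 mm across, 105 mm high, a bystander
- pliers_1: green pliers lying on the bench, 166 mm long, a bystander
- bush_a: brass bush, a short cylinder with a 10 mm hole, 16 mm long, lightly oiled; its origin is its centre, its z axis runs along the hole. Coefficient of friction about 0.3. Starts upright on the mat, still unchecked: either right (20 mm across) or over size (26 mm across). May be absent
- bush_b: brass bush, a short cylinder with a 10 mm hole, 16 mm long, lightly oiled; its origin is its centre, its z axis runs along the hole. Coefficient of friction about 0.3. Starts upright on the mat, still unchecked: either right (20 mm across) or over size (26 mm across). May be absent
- bush_c: brass bush, a short cylinder with a 10 mm hole, 16 mm long, lightly oiled; its origin is its centre, its z axis runs along the hole. Coefficient of friction about 0.3. Starts upright on the mat, still unchecked: either right (20 mm across) or over size (26 mm across). May be absent
- bush_d: brass bush, a short cylinder with a 10 mm hole, 16 mm long, lightly oiled; its origin is its centre, its z axis runs along the hole. Coefficient of friction about 0.3. Starts upright on the mat, still unchecked: either right (20 mm across) or over size (26 mm across). May be absent
- bush_e: brass bush, a short cylinder with a 10 mm hole, 16 mm long, lightly oiled; its origin is its centre, its z axis runs along the hole. Coefficient of friction about 0.3. Starts upright on the mat, still unchecked: either right (20 mm across) or over size (26 mm across). May be absent
- bush_f: brass bush, a short cylinder with a 10 mm hole, 16 mm long, lightly oiled; its origin is its centre, its z axis runs along the hole. Coefficient of friction about 0.3. Starts upright on the mat, still unchecked: either right (20 mm across) or over size (26 mm across). May be absent
- bush_g: brass bush, a short cylinder with a 10 mm hole, 16 mm long, lightly oiled; its origin is its centre, its z axis runs along the hole. Starts inside the cup, already checked: right size, 20 mm across. May be absent
- bush_h: brass bush, a short cylinder with a 10 mm hole, 16 mm long, lightly oiled; its origin is its centre, its z axis runs along the hole. Starts inside the cup, already checked: right size, 20 mm across. May be absent
- bush_i: brass bush, a short cylinder with a 10 mm hole, 16 mm long, lightly oiled; its origin is its centre, its z axis runs along the hole. Starts inside the cup, already checked: right size, 20 mm across. May be absent

How it is judged:
By the outcome, as a careful person would: the job done as asked, in the order asked, and still so for the second after the job is handed in, with the robot touching nothing.
Of bush_a, bush_c, bush_d, bush_f only 3 to 4 are there at a start; the rules pass over those that are not, and their reading is None.
Of bush_b, bush_e only 1 to 2 are there at a start; the rules pass over those that are not, and their reading is None.
Of bush_g, bush_h, bush_i only 1 to 3 are there at a start; the rules pass over those that are not, and their reading is None.
At some moment in a run one of parts_bin, reject_tin may be knocked a few centimetres aside while the robot is not near it.
It also fails if it takes over 210 s, if anything falls off the work surface, if the arm or the gripper's body presses on something with over 40 N, if the wrist force passes 120 N, or if a joint passes its speed limit or range.

## Working session

There is one attempt and no reset: what is moved stays moved. The work goes in short steps, Python scripts to look and compute and a shell command to move; the robot and the scene stay as the last step left them, time stands still between calls to the robot, and variables do not carry over. Pictures are saved under pics/ and viewed, at most 14 in all, crops included, and the job is handed in when it is done.

```bash
ls; mkdir -p pics
python3 - <<'E'
from plant import manip
import cv2
s=manip.state();print(s)
for n in ("scene","top"):
    p=manip.camera_params(n);print(n,p)
    im=manip.grab_frame(n);cv2.imwrite(f"pics/{n}0.png",cv2.cvtColor(im,cv2.COLOR_RGB2BGR))
print(manip.camera_params("wrist"))
E
```

```text
pics
plant.py
shift.py
{'time': 0.0, 'joint_pos': array([ 1.02900109e+00,  5.33958881e-02,  1.61428643e+00, -5.79296898e-06,
        1.47600980e+00, -1.18975450e-01]), 'joint_vel': array([-0.00040466,  0.00026172,  0.00111337,  0.00120459,  0.00043647,
       -0.0011634 ]), 'joint_efforts': array([-1.17653258e-04, -3.93684053e+01, -3.70173526e+01, -2.41246507e-04,
        7.21282893e-03, -3.72272530e-05]), 'tool_pos': array([0.25612202, 0.56942791, 0.23004335]), 'tool_rot': array([-3.37813805e-04,  2.09838227e-01,  9.77735555e-01, -9.93895313e-04]), 'contact_force': array([-0.51353624,  0.48781837,  0.3782025 ]), 'ft_torque': array([ 0.00595187,  0.01909671, -0.03822372]), 'grasp_force': 0.0, 'gripper_width': 1.0021312554680237}
scene {'intrinsics': array([[389.21752293,   0.        , 254.70510687],
       [  0.        , 389.21752293, 189.48068979],
       [  0.        ,   0.        ,   1.        ]]), 'xyz': array([-0.06136599, -0.67710991,  0.93381411]), 'orientation': array([-0.38353814,  0.84513178, -0.33599209,  0.16049948])}
top {'intrinsics': array([[486.87456684,   0.        , 252.63410195],
       [  0.        , 486.87456684, 199.29708122],
       [  0.        ,   0.        ,   1.        ]]), 'xyz': array([ 0.36283425, -0.03259114,  1.65128604]), 'orientation': array([ 0.04627915, -0.70458428,  0.7066423 , -0.045562  ])}
{'intrinsics': array([[304.40776612,   0.        , 259.88445731],
       [  0.        , 304.40776612, 190.55340346],
       [  0.        ,   0.        ,   1.        ]]), 'xyz': array([0.18356843, 0.60347668, 0.37327678]), 'orientation': array([0.13220533, 0.82934833, 0.53628394, 0.08427713])}
```
View pics/top0.png

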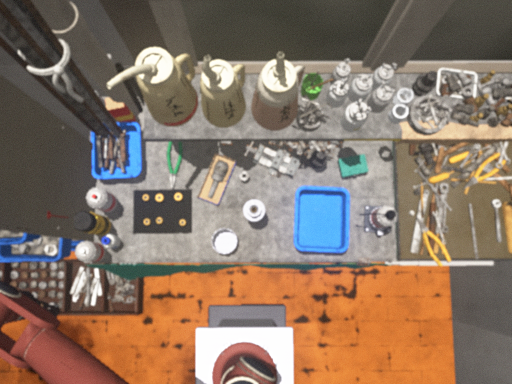

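View pics/scene0.png

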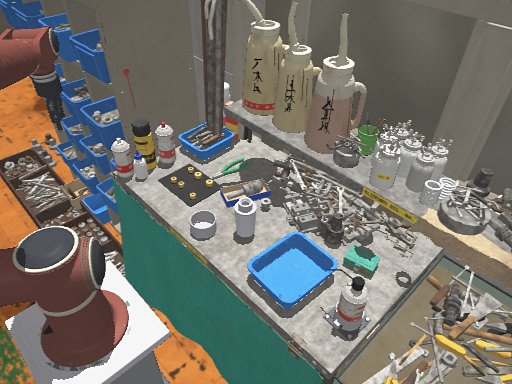

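Create h.py:
```python
import numpy as np, cv2
from scipy.spatial.transform import Rotation as R
from plant import manip
def cam(n):
    p=manip.camera_params(n); q=p["orientation"]
    return np.array(p["intrinsics"]),np.array(p["xyz"]),R.from_quat([q[1],q[2],q[3],q[0]]).as_matrix()
def px2w(c,uv,z):
    K,t,M=c; d=M@np.linalg.solve(K,[uv[0],uv[1],1.]); return t+d*(z-t[2])/d[2]
def w2px(c,P):
    K,t,M=c; q=K@(M.T@(np.array(P)-t)); return q[:2]/q[2]
def pose():
    s=manip.state(); q=s["tool_rot"]; return s["tool_pos"],R.from_quat([q[1],q[2],q[3],q[0]]).as_matrix(),s
def rel(target,M=None,pt=None):
    "tool-axis shift to bring TCP to target"
    p,M0,s=pose(); return M0.T@(np.array(target)-p)
def grab(n,f):
    c=cam(n); im=cv2.cvtColor(manip.grab_frame(n),cv2.COLOR_RGB2BGR); cv2.imwrite(f"pics/{f}.png",im); return c,im
```

Run:
```python
from h import *
im=cv2.imread("pics/top0.png")
cv2.imwrite("pics/top0c.png",cv2.resize(im[140:265,90:410],(800,312),interpolation=cv2.INTER_CUBIC))
c=cam("top")
g=cv2.cvtColor(im,cv2.COLOR_BGR2HSV)
m=((g[...,0]>12)&(g[...,0]<32)&(g[...,1]>110)&(g[...,2]>90)).astype(np.uint8)
n,l,st,ce=cv2.connectedComponentsWithStats(m)
for i in range(1,n):
    if 130<ce[i][0]<195 and 188<ce[i][1]<235: print(ce[i],st[i],px2w(c,ce[i],.02))
for uv,z in(((254,210),.136),((224,241),.045),((322,220),.054),((162,211),.004),((380,220),.17)):print(uv,px2w(c,uv,z))
```

```text
[159.04545455 197.31818182] [155 193   9   9  44] [0.58376091 0.2852232  0.02      ]
[177.8 196.1] [174 192   9   9  50] [0.58772865 0.22186204 0.02      ]
[145.23333333 197.06666667] [142 194   7   7  30] [0.58475947 0.33196488 0.02      ]
[158.93939394 220.21212121] [156 217   7   7  33] [0.50611553 0.28386537 0.02      ]
[146.26470588 221.44117647] [143 218   8   8  34] [0.50209919 0.32636977 0.02      ]
[182.2        221.88571429] [179 219   7   7  35] [0.50024693 0.20558477 0.02      ]
(254, 210) [ 0.52710644 -0.03551237  0.136     ]
(224, 241) [0.43468261 0.0633591  0.045     ]
(322, 220) [ 0.50224985 -0.25926593  0.054     ]
(162, 211) [0.53892444 0.27724885 0.004     ]
(380, 220) [ 0.49160431 -0.4196963   0.17      ]
```

View pics/top0c.png

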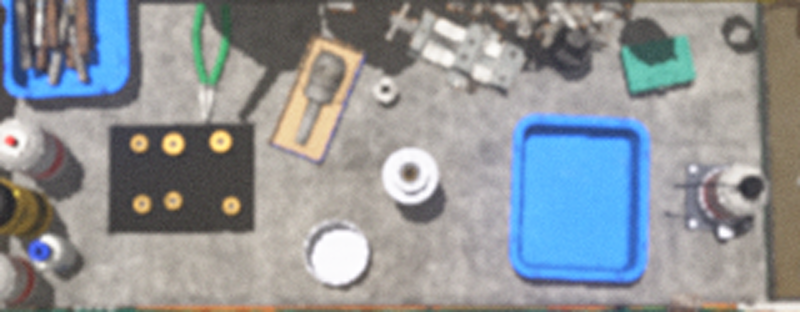

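Run:
```python
from h import *
p,M,s=pose();print(M.round(3))
K,t,C=cam("wrist");print("cam in tool",(M.T@(t-p)).round(4),(M.T@C).round(3))
c=cam("top")
im=cv2.imread("pics/top0.png")
g=cv2.cvtColor(im,cv2.COLOR_BGR2HSV)
for z in(.106,.128):print(px2w(c,(254,210.5),z))
m=(abs(g[...,0].astype(int)-107)<10)&(g[...,1]>150); m[:,:280]=0;m[:,360:]=0;m[:180]=0;m[260:]=0
y,x=np.nonzero(m);print(x.min(),x.max(),y.min(),y.max(),px2w(c,((x.min()+x.max())/2,(y.min()+y.max())/2),.05))
```

```text
[[-0.912  0.41  -0.001]
 [ 0.41   0.912 -0.002]
 [ 0.    -0.002 -1.   ]]
cam in tool [ 0.0802  0.001  -0.1431] [[-0.    -0.951 -0.31 ]
 [ 1.    -0.    -0.   ]
 [ 0.    -0.31   0.951]]
[ 0.52875415 -0.03556507  0.106     ]
[ 0.52639197 -0.03552273  0.128     ]
294 348 187 252 [ 0.50426265 -0.25657096  0.05      ]
```

The rows are not in the units I measure in: shifts go in shares of 62.5 mm. I convert before sending: -0.0589 m is -0.9424, 0.0096 m is 0.1536.

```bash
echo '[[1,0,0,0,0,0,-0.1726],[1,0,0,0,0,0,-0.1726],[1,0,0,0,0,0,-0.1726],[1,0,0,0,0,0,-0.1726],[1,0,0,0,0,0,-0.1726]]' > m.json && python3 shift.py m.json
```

```text
refused: ROWS must be one flat list, 7 numbers to a row, no inner brackets. Nothing was moved.
```

Wrong form. The message asks for one flat list, 7 numbers to a row, no inner brackets, so I'll send the same numbers that way.

```bash
echo '[1,0,0,0,0,0,-0.1726,1,0,0,0,0,0,-0.1726,1,0,0,0,0,0,-0.1726,1,0,0,0,0,0,-0.1726,1,0,0,0,0,0,-0.1726]' > m.json && python3 shift.py m.json
echo '[1,0,0,0,0,0,-0.1726,1,0,0,0,0,0,-0.1726,1,0.1536,-0.9424,-0.112,0,0,0,1,0.1536,-0.9424,-0.112,0,0,0,1,0.1536,-0.9424,-0.112,0,0,0]' > m.json && python3 shift.py m.json
echo '[1,0.1536,-0.9424,-0.112,0,0,0,1,0.1536,-0.9424,-0.112,0,0,0,1,0.1536,-0.9424,-0.112,0,0,0,1,0.1536,-0.9424,-0.112,0,0,0,1,0,0,0,0,0,0]' > m.json && python3 shift.py m.json
cat >> h.py <<'E'
def brass(im):
    g=cv2.cvtColor(im,cv2.COLOR_BGR2HSV)
    m=((g[...,0]>12)&(g[...,0]<32)&(g[...,1]>90)&(g[...,2]>90)).astype(np.uint8)*255
    return cv2.morphologyEx(m,cv2.MORPH_CLOSE,np.ones((9,9)))
E
python3 - <<'E'
from h import *
p,M,s=pose();print(p,M.round(3),s["joint_pos"].round(3),s["time"])
c,im=grab("wrist","w1")
n,l,st,ce=cv2.connectedComponentsWithStats(brass(im))
for i in range(1,n):
    if st[i][4]>100: print(ce[i].round(1),st[i],px2w(c,ce[i],.018).round(4))
E
```

```text
time: 0.72
tool_pos: [0.2562, 0.5696, 0.2305]
tool_rot: [-0.0, -0.221, 0.975, -0.0]
contact_force: [0.1, -0.3, -0.3]
gripper_width: 1.004
grasp_force: 0.0
time: 1.35
tool_pos: [0.3615, 0.423, 0.2519]
tool_rot: [-0.0, -0.383, 0.924, -0.0]
contact_force: [1.0, 1.0, -1.1]
gripper_width: 1.006
grasp_force: 0.0
time: 1.98
tool_pos: [0.5023, 0.2278, 0.2804]
tool_rot: [0.0, -0.38, 0.925, -0.0]
contact_force: [-0.6, 0.3, -0.4]
gripper_width: 1.001
grasp_force: 0.0
[0.50228238 0.22783999 0.28040009] [[-0.711 -0.703  0.   ]
 [-0.703  0.711 -0.001]
 [ 0.    -0.001 -1.   ]] [ 2.910e-01 -1.480e-01  1.725e+00 -1.000e-03  1.564e+00 -2.059e+00] 1.975
[429.4  72.3] [  267     0   245   227 25923] [0.2816 0.307  0.018 ]
[251.9 140.7] [244 132  17  18 241] [0.4975 0.2092 0.018 ]
[288.6 183.9] [281 175  17  18 229] [0.5047 0.2874 0.018 ]
[216.8 192.8] [207 182  21  22 350] [0.5846 0.225  0.018 ]
[462.8 196.2] [457 190  14  14 103] [0.3447 0.4749 0.018 ]
[310.8 201.2] [303 193  17  17 228] [0.5002 0.3282 0.018 ]
[250.8 220.4] [241 210  20  21 339] [0.5813 0.2883 0.018 ]
[272.7 240.4] [265 232  16  17 212] [0.5816 0.3337 0.018 ]
[410.5 275.1] [ 369  242   88   69 1718] [0.4741 0.5268 0.018 ]
```

View pics/w1.png

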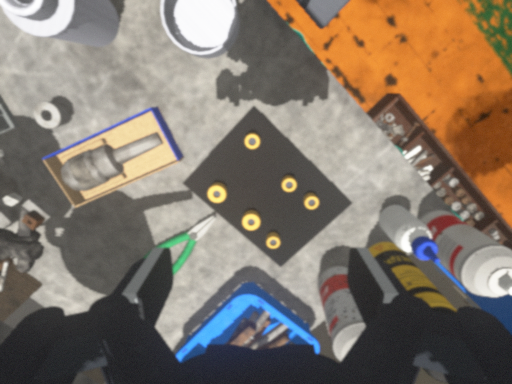

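```bash
echo '[0.6,0.136,-0.0928,0.8,0,0,0,0.6,0.136,-0.0928,0.8,0,0,0,0.6,0,0,0.8,0,0,0,0.6,0,0,0.8,0,0,0,0.6,0,0,0.72,0,0,0]' > m.json && python3 shift.py m.json
echo '[0.6,0,0,0.288,0,0,0,0.6,0,0,0.16,0,0,0,0,0,0,0,0,0,0,0,0,0,0,0,0,0,0,0,0,0,0,0,0]' > m.json && python3 shift.py m.json; echo '[0,0,0,0,0,0,0,0,0,0,0,0,0,0]' > m.json && python3 shift.py m.json
```

```text
time: 2.65
tool_pos: [0.4948, 0.2119, 0.033]
tool_rot: [-0.001, -0.384, 0.923, 0.0]
contact_force: [0.6, 0.2, -0.9]
gripper_width: 0.604
grasp_force: 0.0
time: 3.28
tool_pos: [0.4983, 0.2112, 0.0094]
tool_rot: [0.002, -0.383, 0.924, -0.0]
contact_force: [-0.2, 0.3, 5.0]
gripper_width: 0.199
grasp_force: 58.7
time: 3.52
tool_pos: [0.4983, 0.2112, 0.0094]
tool_rot: [0.002, -0.383, 0.924, -0.0]
contact_force: [-1.5, -0.2, 7.1]
gripper_width: 0.202
grasp_force: 58.9
```

Scaled: -0.06 m is -0.96, -0.0389 m is -0.6224.

```bash
echo '[0,0,0,-0.96,0,0,0,0,0,0,-0.96,0,0,0,0,0.496,-0.6224,-0.384,0,0,0,0,0.496,-0.6224,-0.384,0,0,0,0,0.496,-0.6224,-0.384,0,0,0]' > m.json && python3 shift.py m.json
echo '[0,0.496,-0.6224,-0.384,0,0,0,0,0.496,-0.6224,-0.384,0,0,0,0,0,0,0,0,0,0,0,0,0,0,0,0,0]' > m.json && python3 shift.py m.json
python3 - <<'E'
from h import *
p,M,s=pose();print(p,s["gripper_width"],s["joint_pos"].round(3))
c,im=grab("wrist","w2")
q=w2px(c,(.5264,-.0355,.128));print(q)
x,y=q.astype(int)
cv2.imwrite("pics/w2c.png",cv2.resize(im[max(0,y-100):y+120,max(0,x-130):x+130],None,fx=3,fy=2.7))
print(max(0,x-130),max(0,y-100), p)
E
```

```text
time: 4.15
tool_pos: [0.5133, 0.061, 0.2005]
tool_rot: [0.0, -0.383, 0.924, -0.0]
contact_force: [1.3, 0.3, -0.1]
gripper_width: 0.197
grasp_force: 58.7
time: 4.65
tool_pos: [0.5242, -0.0362, 0.2468]
tool_rot: [-0.0, -0.382, 0.924, 0.0]
contact_force: [-0.8, 0.7, -1.8]
gripper_width: 0.199
grasp_force: 58.8
[ 0.52419363 -0.03618368  0.24678238] 0.19901524455098826 [-0.211 -0.196  1.823  0.     1.515 -2.567]
[257.52440952 185.89850892]
127 85 [ 0.52419363 -0.03618368  0.24678238]
```

View pics/w2c.png

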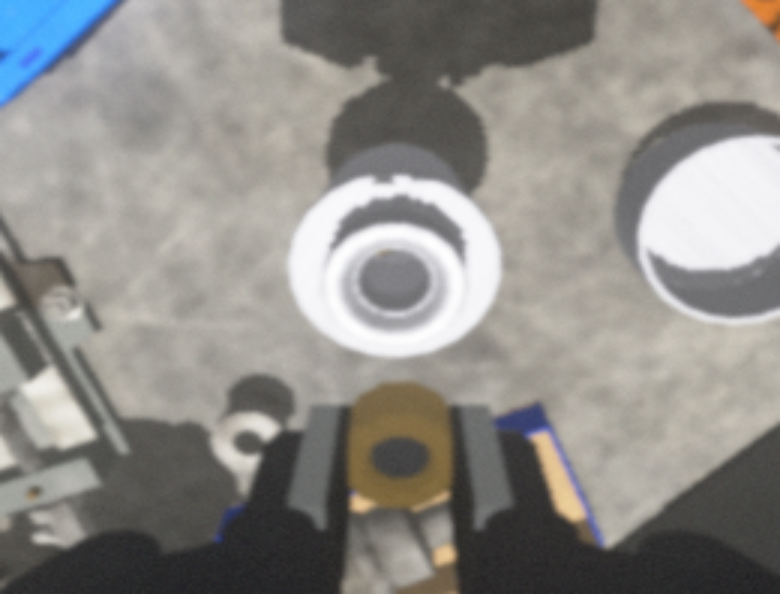

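Run:
```python
from h import *
p,M,s=pose();c=cam("wrist")
g=px2w(c,(258.7,189.1),.128);b=px2w(c,(260.7,253.5),p[2]+.0106)
print(g,b,p,M.T@(b-p),M.T@(g-b))
```

```text
[ 0.52733197 -0.03215387  0.128     ] [ 0.52075821 -0.03690228  0.25685512] [ 0.52394843 -0.03563232  0.24625512] [ 0.00315924  0.00137756 -0.01059584] [-0.00808122 -0.00151189  0.12884802]
```

```bash
echo '[0,-0.064,-0.024,0.8,0,0,0,0,-0.056,0,0.8,0,0,0,0,0,0,0.192,0,0,0,0,0,0,0,0,0,0,0.5,0,0,0,0,0,0]' > m.json && python3 shift.py m.json
echo '[0.5,0,0,0,0,0,0,0.5,0,0,0,0,0,0,0,0,0,0,0,0,0,0,0,0,0,0,0,0,0,0,0,0,0,0,0]' > m.json && python3 shift.py m.json
python3 - <<'E'
from h import *
p,M,s=pose();print(s["gripper_width"])
c,im=grab("wrist","w3")
x,y=w2px(c,(.5273,-.0322,.128)).astype(int)
print(brass(im)[y-30:y+30,x-40:x+40].mean())
cv2.imwrite("pics/w3c.png",cv2.resize(im[60:260,130:390],None,fx=2.5,fy=2.5))
E
```

```text
time: 5.32
tool_pos: [0.5324, -0.0322, 0.1378]
tool_rot: [0.002, -0.383, 0.924, -0.001]
contact_force: [0.0, 0.2, 0.1]
gripper_width: 0.398
grasp_force: 0.0
time: 5.95
tool_pos: [0.5309, -0.0322, 0.1352]
tool_rot: [-0.0, -0.383, 0.924, 0.0]
contact_force: [-0.2, 0.0, -0.1]
gripper_width: -0.0
grasp_force: 0.0
-0.0003843842781299033
0.0
```

View pics/w3c.png

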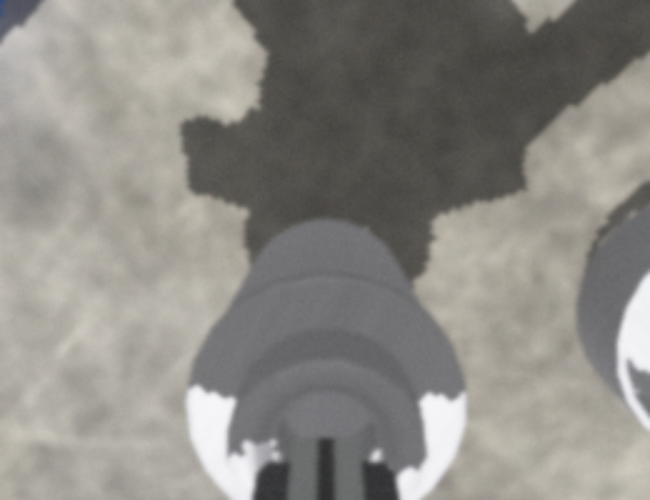

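```bash
echo '[0.6,0,0,-0.8,0,0,0,0.6,-0.552,0.6512,0,0,0,0,0.6,-0.552,0.6512,0,0,0,0,0.6,-0.552,0.6512,0,0,0,0,0.6,-0.552,0.6512,0,0,0,0]' > m.json && python3 shift.py m.json
echo '[0.6,-0.552,0.6512,0,0,0,0,0.6,-0.552,0.6512,0,0,0,0,0.6,0,0,0.96,0,0,0,0.6,0,0,0.96,0,0,0,0.6,0,0,0.64,0,0,0]' > m.json && python3 shift.py m.json
echo '[0.6,0,0,0.16,0,0,0,0.6,0,0,0,0,0,0]' > m.json && python3 shift.py m.json
```

```text
time: 6.62
tool_pos: [0.5131, 0.1821, 0.1854]
tool_rot: [0.0, -0.383, 0.924, -0.0]
contact_force: [1.0, -0.2, -0.0]
gripper_width: 0.6
grasp_force: 0.0
time: 7.25
tool_pos: [0.5028, 0.2864, 0.0219]
tool_rot: [-0.002, -0.383, 0.924, 0.0]
contact_force: [0.4, -0.7, 0.1]
gripper_width: 0.604
grasp_force: 0.0
time: 7.5
tool_pos: [0.505, 0.2869, 0.0157]
tool_rot: [0.0, -0.383, 0.924, -0.0]
contact_force: [-0.2, 0.8, 1.1]
gripper_width: 0.599
grasp_force: 0.0
```

```bash
echo '[0.6,0,0,0.08,0,0,0,0,0,0,0,0,0,0,0,0,0,0,0,0,0,0,0,0,0,0,0,0,0,0,0,0,0,0,0]' > m.json && python3 shift.py m.json
echo '[0,0,0,-0.96,0,0,0,0,0,0,-0.96,0,0,0,0,0,0,-0.8,0,0,0,0,0.56,-0.6448,0,0,0,0,0,0.56,-0.6448,0,0,0,0]' > m.json && python3 shift.py m.json
echo '[0,0.56,-0.6448,0,0,0,0,0,0.56,-0.6448,0,0,0,0,0,0.56,-0.6448,0,0,0,0,0,0.56,-0.6448,0,0,0,0,0,0,0,0,0,0,0]' > m.json && python3 shift.py m.json
echo '[0,0,0,0,0,0,0]' > m.json && python3 shift.py m.json
```

```text
time: 8.12
tool_pos: [0.5056, 0.2872, 0.0118]
tool_rot: [0.001, -0.383, 0.924, -0.0]
contact_force: [-1.7, -0.6, 6.4]
gripper_width: 0.194
grasp_force: 58.6
time: 8.75
tool_pos: [0.5124, 0.1796, 0.1814]
tool_rot: [0.001, -0.384, 0.924, -0.0]
contact_force: [-0.1, -0.1, -1.2]
gripper_width: 0.198
grasp_force: 58.6
time: 9.38
tool_pos: [0.527, -0.0356, 0.1802]
tool_rot: [-0.0, -0.38, 0.925, -0.0]
contact_force: [0.3, 0.3, -0.0]
gripper_width: 0.194
grasp_force: 58.7
time: 9.5
tool_pos: [0.5269, -0.0323, 0.18]
tool_rot: [-0.0, -0.383, 0.924, 0.0]
contact_force: [0.0, 0.1, -0.9]
gripper_width: 0.186
grasp_force: 58.7
```

```bash
echo '[0,0,0,0.512,0,0,0,0,0,0,0.176,0,0,0,0,0,0,0,0,0,0,0.5,0,0,0,0,0,0,0.5,0,0,0,0,0,0]' > m.json && python3 shift.py m.json
echo '[0.5,0,0,0,0,0,0,0,0,0,0,0,0,0,0,0,0,0,0,0,0,0,0,0,0,0,0,0]' > m.json && python3 shift.py m.json
python3 - <<'E'
from h import *
c,im=grab("wrist","w4")
x,y=w2px(c,(.5273,-.0322,.128)).astype(int)
print(brass(im)[y-40:y+40,x-40:x+40].mean(),w2px(c,(.5273,-.0322,.128)))
E
```

```text
time: 10.12
tool_pos: [0.5279, -0.0326, 0.1386]
tool_rot: [0.001, -0.383, 0.924, -0.001]
contact_force: [-0.7, 0.6, -0.6]
gripper_width: 0.497
grasp_force: 0.0
time: 10.62
tool_pos: [0.5271, -0.0327, 0.1373]
tool_rot: [0.0, -0.383, 0.924, -0.0]
contact_force: [0.0, -1.0, 1.6]
gripper_width: -0.002
grasp_force: 0.0
0.0 [258.48952385 241.24701272]
```

```bash
echo '[0.6,0,0,-0.72,0,0,0,0.6,-0.6304,0.7312,0,0,0,0,0.6,-0.6304,0.7312,0,0,0,0,0.6,-0.6304,0.7312,0,0,0,0,0.6,-0.6304,0.7312,0,0,0,0]' > m.json && python3 shift.py m.json
echo '[0.6,-0.6304,0.7312,0,0,0,0,0.6,-0.6304,0.7312,0,0,0,0,0.6,0,0,0.96,0,0,0,0.6,0,0,0.96,0,0,0,0.6,0,0,0.72,0,0,0]' > m.json && python3 shift.py m.json
echo '[0.6,0,0,0.096,0,0,0,0.6,0,0,0,0,0,0,0,0,0,0,0,0,0,0,0,0,0,0,0,0,0,0,0,0,0,0,0]' > m.json && python3 shift.py m.json
```

```text
time: 11.3
tool_pos: [0.509, 0.2099, 0.1825]
tool_rot: [0.0, -0.383, 0.924, -0.0]
contact_force: [1.0, -0.3, -0.0]
gripper_width: 0.599
grasp_force: 0.0
time: 11.92
tool_pos: [0.499, 0.3281, 0.0144]
tool_rot: [-0.001, -0.383, 0.924, -0.0]
contact_force: [0.6, -0.3, 0.1]
gripper_width: 0.6
grasp_force: 0.0
time: 12.55
tool_pos: [0.5023, 0.3293, 0.0143]
tool_rot: [0.002, -0.383, 0.924, 0.0]
contact_force: [-1.8, 0.3, 7.4]
gripper_width: 0.185
grasp_force: 58.5
```

Scaled: -0.0457 m is -0.7312, 0.0394 m is 0.6304.

```bash
echo '[0,0,0,-0.96,0,0,0,0,0,0,-0.96,0,0,0,0,0,0,-0.816,0,0,0,0,0.6304,-0.7312,0,0,0,0,0,0.6304,-0.7312,0,0,0,0]' > m.json && python3 shift.py m.json
echo '[0,0.6304,-0.7312,0,0,0,0,0,0.6304,-0.7312,0,0,0,0,0,0.6304,-0.7312,0,0,0,0,0,0.6304,-0.7312,0,0,0,0,0,0,0,0,0,0,0]' > m.json && python3 shift.py m.json
echo '[0,0,0,0.48,0,0,0,0,0,0,0.192,0,0,0,0,0,0,0,0,0,0,0.5,0,0,0,0,0,0,0.5,0,0,0,0,0,0]' > m.json && python3 shift.py m.json
echo '[0.5,0,0,0,0,0,0,0,0,0,0,0,0,0,0,0,0,0,0,0,0,0,0,0,0,0,0,0]' > m.json && python3 shift.py m.json
python3 - <<'E'
from h import *
c,im=grab("wrist","w5")
x,y=w2px(c,(.5273,-.0322,.128)).astype(int)
print(brass(im)[y-40:y+40,x-40:x+40].mean())
E
```

```text
time: 13.18
tool_pos: [0.5099, 0.2073, 0.1846]
tool_rot: [0.002, -0.384, 0.923, -0.0]
contact_force: [0.8, -0.2, -0.3]
gripper_width: 0.188
grasp_force: 58.6
time: 13.8
tool_pos: [0.5274, -0.0363, 0.1833]
tool_rot: [0.001, -0.38, 0.925, -0.001]
contact_force: [0.0, 0.8, -0.9]
gripper_width: 0.184
grasp_force: 58.7
time: 14.42
tool_pos: [0.5279, -0.0325, 0.1416]
tool_rot: [0.001, -0.383, 0.924, -0.001]
contact_force: [-0.0, 0.5, -0.5]
gripper_width: 0.502
grasp_force: 0.0
time: 14.92
tool_pos: [0.5271, -0.0327, 0.1403]
tool_rot: [-0.0, -0.383, 0.924, -0.0]
contact_force: [0.1, -0.8, 0.1]
gripper_width: -0.003
grasp_force: 0.0
0.0
```

```bash
echo '[0.6,0,0,-0.72,0,0,0,0.6,-0.7936,0.5888,0,0,0,0,0.6,-0.7936,0.5888,0,0,0,0,0.6,-0.7936,0.5888,0,0,0,0,0.6,-0.7936,0.5888,0,0,0,0]' > m.json && python3 shift.py m.json
echo '[0.6,-0.7936,0.5888,0,0,0,0,0.6,-0.7936,0.5888,0,0,0,0,0.6,0,0,0.96,0,0,0,0.6,0,0,0.96,0,0,0,0.6,0,0,0.72,0,0,0]' > m.json && python3 shift.py m.json
echo '[0.6,0,0,0.16,0,0,0,0.6,0,0,0,0,0,0,0,0,0,0,0,0,0,0,0,0,0,0,0,0,0,0,0,0,0,0,0]' > m.json && python3 shift.py m.json
```

```text
time: 15.6
tool_pos: [0.5635, 0.2137, 0.1855]
tool_rot: [0.0, -0.383, 0.924, -0.0]
contact_force: [-0.6, -0.3, 0.9]
gripper_width: 0.599
grasp_force: 0.0
time: 16.23
tool_pos: [0.5799, 0.3337, 0.0169]
tool_rot: [-0.002, -0.383, 0.924, -0.0]
contact_force: [0.4, -0.1, 0.1]
gripper_width: 0.595
grasp_force: 0.0
time: 16.85
tool_pos: [0.5834, 0.3348, 0.0136]
tool_rot: [0.002, -0.383, 0.924, 0.0]
contact_force: [-0.5, 0.6, 6.6]
gripper_width: 0.189
grasp_force: 58.5
```

Scaled: -0.06 m is -0.96, -0.055 m is -0.88.

```bash
echo '[0,0,0,-0.96,0,0,0,0,0,0,-0.96,0,0,0,0,0,0,-0.88,0,0,0,0,0.7936,-0.5888,0,0,0,0,0,0.7936,-0.5888,0,0,0,0]' > m.json && python3 shift.py m.json
echo '[0,0.7936,-0.5888,0,0,0,0,0,0.7936,-0.5888,0,0,0,0,0,0.7936,-0.5888,0,0,0,0,0,0.7936,-0.5888,0,0,0,0,0,0,0,0,0,0,0]' > m.json && python3 shift.py m.json
echo '[0,0,0,0.48,0,0,0,0,0,0,0.224,0,0,0,0,0,0,0,0,0,0,0.5,0,0,0,0,0,0,0.5,0,0,0,0,0,0]' > m.json && python3 shift.py m.json
echo '[0.5,0,0,0,0,0,0,0,0,0,0,0,0,0,0,0,0,0,0,0,0,0,0,0,0,0,0,0]' > m.json && python3 shift.py m.json
python3 - <<'E'
from h import *
c,im=grab("wrist","w6")
x,y=w2px(c,(.5273,-.0322,.128)).astype(int)
print(brass(im)[y-40:y+40,x-40:x+40].mean(), pose()[0])
E
```

```text
time: 17.48
tool_pos: [0.5638, 0.211, 0.1878]
tool_rot: [0.002, -0.384, 0.924, -0.001]
contact_force: [0.5, -1.2, 0.7]
gripper_width: 0.19
grasp_force: 58.6
time: 18.1
tool_pos: [0.5268, -0.0362, 0.1863]
tool_rot: [0.001, -0.38, 0.925, -0.001]
contact_force: [0.6, 0.7, -0.7]
gripper_width: 0.188
grasp_force: 58.7
time: 18.73
tool_pos: [0.528, -0.0325, 0.1426]
tool_rot: [0.001, -0.383, 0.924, -0.001]
contact_force: [0.3, 0.6, -0.1]
gripper_width: 0.499
grasp_force: 0.0
time: 19.23
tool_pos: [0.5271, -0.0327, 0.1413]
tool_rot: [-0.0, -0.383, 0.924, -0.0]
contact_force: [0.1, -0.0, 0.8]
gripper_width: -0.001
grasp_force: 0.0
0.0 [ 0.52708366 -0.03269173  0.14126466]
```

Scaled: -0.0442 m is -0.7072, -0.04 m is -0.64.

```bash
echo '[0.6,0,0,-0.64,0,0,0,0.6,-0.7072,0.5024,0,0,0,0,0.6,-0.7072,0.5024,0,0,0,0,0.6,-0.7072,0.5024,0,0,0,0,0.6,-0.7072,0.5024,0,0,0,0]' > m.json && python3 shift.py m.json
echo '[0.6,-0.7072,0.5024,0,0,0,0,0.6,-0.7072,0.5024,0,0,0,0,0.6,0,0,0.96,0,0,0,0.6,0,0,0.96,0,0,0,0.6,0,0,0.64,0,0,0]' > m.json && python3 shift.py m.json
echo '[0.6,0,0,0.16,0,0,0,0.6,0,0,0,0,0,0,0,0,0,0,0,0,0,0,0,0,0,0,0,0,0,0,0,0,0,0,0]' > m.json && python3 shift.py m.json
echo '[0,0,0,-0.96,0,0,0,0,0,0,-0.96,0,0,0,0,0,0,-0.88,0,0,0,0,0.7072,-0.5024,0,0,0,0,0,0.7072,-0.5024,0,0,0,0]' > m.json && python3 shift.py m.json
echo '[0,0.7072,-0.5024,0,0,0,0,0,0.7072,-0.5024,0,0,0,0,0,0.7072,-0.5024,0,0,0,0,0,0.7072,-0.5024,0,0,0,0,0,0,0,0,0,0,0]' > m.json && python3 shift.py m.json
```

```text
time: 19.9
tool_pos: [0.5635, 0.1829, 0.1814]
tool_rot: [0.0, -0.383, 0.924, -0.0]
contact_force: [0.1, -0.8, 0.0]
gripper_width: 0.599
grasp_force: 0.0
time: 20.52
tool_pos: [0.5795, 0.2877, 0.0176]
tool_rot: [-0.002, -0.383, 0.924, 0.0]
contact_force: [0.8, -0.1, -0.1]
gripper_width: 0.602
grasp_force: 0.0
time: 21.15
tool_pos: [0.5835, 0.2888, 0.0146]
tool_rot: [0.002, -0.383, 0.924, -0.0]
contact_force: [-0.9, -0.4, 6.2]
gripper_width: 0.26
grasp_force: 58.5
time: 21.78
tool_pos: [0.5638, 0.1805, 0.1888]
tool_rot: [0.002, -0.383, 0.924, -0.001]
contact_force: [-0.3, -1.3, -0.7]
gripper_width: 0.256
grasp_force: 58.8
time: 22.4
tool_pos: [0.5268, -0.0356, 0.1872]
tool_rot: [0.001, -0.38, 0.925, -0.001]
contact_force: [-0.0, 0.1, -1.1]
gripper_width: 0.258
grasp_force: 58.9
```

Scaled: 0.035 m is 0.56, 0.014 m is 0.224.

```bash
echo '[0,0,0,0.56,0,0,0,0,0,0,0.224,0,0,0,0,0,0,0,0,0,0,0.6,0,0,0,0,0,0,0.6,0,0,0,0,0,0]' > m.json && python3 shift.py m.json
echo '[0.6,0,0,0,0,0,0,0.6,0,0,0,0,0,0,0.6,0,0,0.064,0,0,0,0.6,0,0,0,0,0,0]' > m.json && python3 shift.py m.json
python3 - <<'E'
from h import *
c,im=grab("wrist","w7")
cv2.imwrite("pics/w7c.png",cv2.resize(im[160:320,170:350],None,fx=3,fy=3)); print(pose()[0])
E
```

```text
time: 23.02
tool_pos: [0.5273, -0.0323, 0.1377]
tool_rot: [0.0, -0.383, 0.924, -0.0]
contact_force: [-0.2, 0.1, 0.5]
gripper_width: 0.601
grasp_force: 0.0
time: 23.52
tool_pos: [0.5267, -0.0326, 0.1327]
tool_rot: [-0.0, -0.383, 0.924, 0.0]
contact_force: [0.1, 0.1, 0.8]
gripper_width: 0.601
grasp_force: 0.0
[ 0.52683933 -0.03264003  0.13287265]
```

View pics/w7c.png

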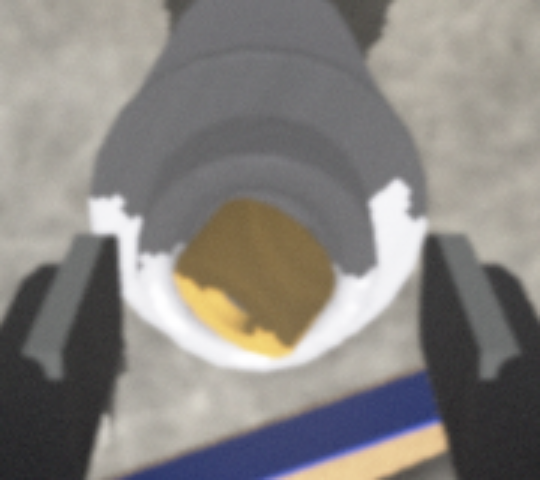

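Scaled: -0.05 m is -0.8, -0.02 m is -0.32.

```bash
echo '[0,0,0,0,0,0,0,0,0,0,0,0,0,0,0,0,0,0,0,0,0,0,0,0,-0.32,0,0,0,0,0,0,-0.8,0,0,0]' > m.json && python3 shift.py m.json
python3 - <<'E'
from h import *
c,im=grab("wrist","w8"); cc,ti=grab("top","t8")
print(pose()[0])
a=cv2.resize(im[120:330,150:510],(720,420)); cv2.imwrite("pics/w8c.png",a)
d=cv2.absdiff(ti,cv2.imread("pics/top0.png")).max(2)[215:262,195:250]
print("tin diff",(d>60).sum())
g=cv2.cvtColor(ti,cv2.COLOR_BGR2GRAY)
k=cv2.HoughCircles(g[200:265,190:270],cv2.HOUGH_GRADIENT,1,20,param1=100,param2=12,minRadius=9,maxRadius=15)
for r in k[0]: print(r, px2w(cc,(r[0]+190,r[1]+200),.045))
E
```

```text
time: 24.2
tool_pos: [0.525, -0.0322, 0.2012]
tool_rot: [-0.003, -0.383, 0.924, 0.002]
contact_force: [0.6, -0.3, 0.5]
gripper_width: -0.001
grasp_force: 0.0
[ 0.53027431 -0.0332643   0.21002831]
tin diff 816Traceback (most recent call last):
  File "<stdin>", line 9, in <module>
TypeError: 'NoneType' object is not subscriptable
```

View pics/w8c.png

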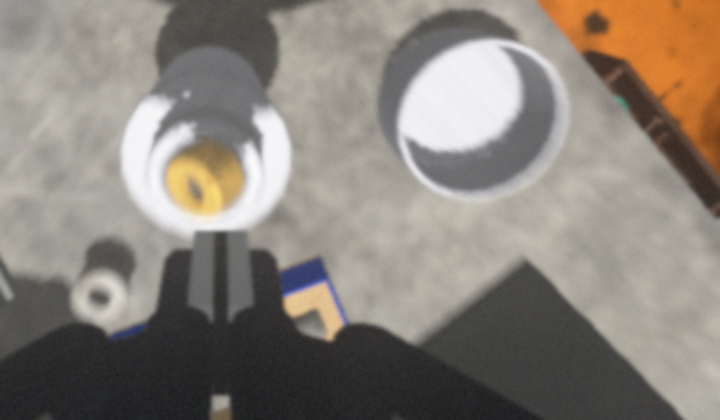

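```bash
python3 - <<'E'
from h import *
c=cam("wrist")
print(px2w(c,(252.5,209),.134),px2w(c,(392,181),.045), px2w(c,(150+207/2,120+178/2),.128),pose()[0])
E
echo '[0.6,0,0,0,0,0,0.157,0.6,0,0,0,0,0,0.157,0.6,0,0,0,0,0,0.157,0.6,0,0,0,0,0,0.157,0.6,0,0,0,0,0,0.157]' > m.json && python3 shift.py m.json
echo '[0.6,0,0,0,0,0,0]' > m.json && python3 shift.py m.json
python3 - <<'E'
from h import *
c,im=grab("wrist","w9");p,M,_=pose();print(p,M.round(3))
x,y=w2px(c,(.527,-.033,.13)).astype(int)
m=brass(im);m[:y-40]=0;m[y+40:]=0;m[:,:x-40]=0;m[:,x+40:]=0
v,u=np.nonzero(m);print(u.mean(),v.mean(),u.min(),u.max(),v.min(),v.max(),px2w(c,(u.mean(),v.mean()),.134))
a=cv2.resize(im[y-80:y+80,x-90:x+90],(540,480)); cv2.imwrite("pics/w9c.png",a)
E
```

```text
[ 0.53979652 -0.03144522  0.134     ] [0.44082907 0.07258198 0.045     ] [ 0.54108498 -0.02933535  0.128     ] [ 0.53027431 -0.0332643   0.21002831]
time: 24.92
tool_pos: [0.5267, -0.0326, 0.2027]
tool_rot: [-0.001, 0.002, 1.0, 0.0]
contact_force: [-0.1, -0.0, 0.1]
gripper_width: 0.606
grasp_force: 0.0
time: 25.05
tool_pos: [0.5268, -0.0326, 0.2028]
tool_rot: [-0.0, -0.001, 1.0, 0.0]
contact_force: [0.2, 0.3, -0.1]
gripper_width: 0.599
grasp_force: 0.0
[ 0.52683354 -0.03258598  0.20281926] [[-1.    -0.003 -0.001]
 [-0.003  1.     0.   ]
 [ 0.001  0.    -1.   ]]
259.5216473072862 207.2090813093981 242 276 190 224 [ 0.52908007 -0.03175284  0.134     ]
```

View pics/w9c.png

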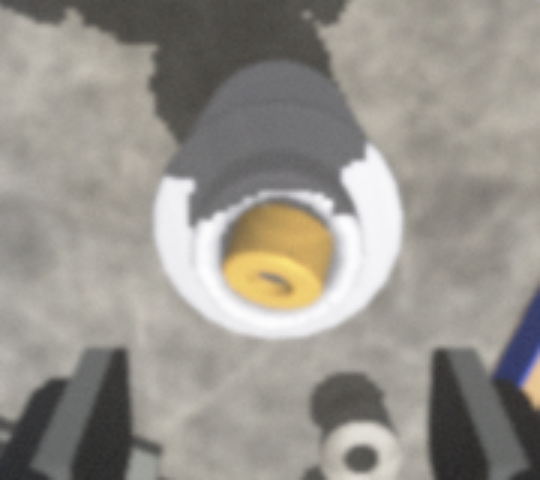

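The rows are not in the units I measure in: shifts go in shares of 62.5 mm. I convert before sending: -0.002 m is -0.032, 0.04 m is 0.64.

```bash
echo '[0.6,-0.032,0.016,0.64,0,0,0,0.6,0,0,0.4,0,0,0,0.6,0,0,0.136,0,0,0,0.6,0,0,0,0,0,0]' > m.json && python3 shift.py m.json
echo '[0,0,0,0,0,0,0,0,0,0,0,0,0,0,0,0,0,0,0,0,0]' > m.json && python3 shift.py m.json
```

```text
time: 25.6
tool_pos: [0.529, -0.0316, 0.1296]
tool_rot: [-0.0, -0.001, 1.0, 0.0]
contact_force: [0.4, -0.2, 0.3]
gripper_width: 0.597
grasp_force: 0.0
time: 25.98
tool_pos: [0.5302, -0.0324, 0.1316]
tool_rot: [0.001, -0.0, 1.0, -0.001]
contact_force: [-0.3, -2.9, 5.9]
gripper_width: 0.25
grasp_force: 57.3
```

Scaled: 0.0327 m is 0.5232, 0.0307 m is 0.4912.

```bash
echo '[0,0,0,-0.32,0,0,0,0,0,0,-0.8,0,0,0,0,0.4912,0.5232,0,0,0,0,0,0.4912,0.5232,0,0,0,0,0,0.4912,0.5232,0,0,0,0]' > m.json && python3 shift.py m.json
echo '[0,0,0,0,0,0,0,0,0,0,0,0,0,0]' > m.json && python3 shift.py m.json
python3 - <<'E'
from h import *
c,im=grab("wrist","w10");p,M,_=pose();print(p)
x,y=w2px(c,(.437,.066,.045)).astype(int);print(x,y)
cv2.imwrite("pics/w10.png",im)
g=cv2.cvtColor(im,cv2.COLOR_BGR2HSV)
m=((g[...,1]<40)&(g[...,2]>200)).astype(np.uint8)
n,l,st,ce=cv2.connectedComponentsWithStats(m)
for i in range(1,n):
    if st[i][4]>150: print(ce[i].round(1),st[i],px2w(c,ce[i],.045).round(4),px2w(c,ce[i],.003).round(4))
E
```

```text
time: 26.6
tool_pos: [0.436, 0.0676, 0.2008]
tool_rot: [0.0, -0.0, 1.0, 0.001]
contact_force: [-0.2, 1.6, -0.7]
gripper_width: 0.258
grasp_force: 57.5
time: 26.85
tool_pos: [0.4373, 0.0664, 0.2006]
tool_rot: [0.001, -0.0, 1.0, 0.0]
contact_force: [0.5, -0.1, -0.3]
gripper_width: 0.256
grasp_force: 57.5
[0.43752354 0.06613116 0.20044627]
258 173
[471.3  44.2] [463  26  17  42 213] [0.3178 0.256  0.045 ] [0.3122 0.2825 0.003 ]
[494.8  59.7] [485  41  24  35 194] [0.3305 0.28   0.045 ] [0.3267 0.3098 0.003 ]
[258.4 164.8] [ 218  133   87   78 3416] [0.428 0.066 0.045] [0.4379 0.0658 0.003 ]
[146.1 275.8] [ 113  257   76   47 1190] [ 0.5572 -0.0617  0.045 ] [ 0.5853 -0.0799  0.003 ]
```

View pics/w10.png

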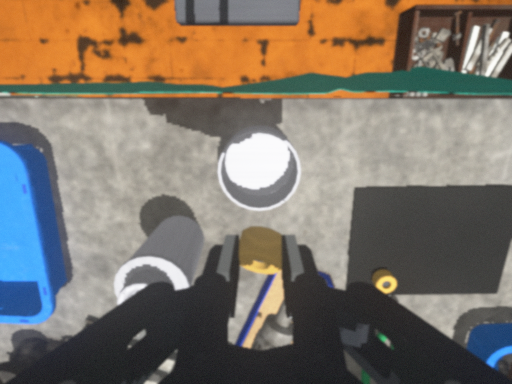

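Scaled: 0.035 m is 0.56, 0.0175 m is 0.28.

```bash
echo '[0,0.28,0,0.96,0,0,0,0,0,0,0.96,0,0,0,0,0,0,0.56,0,0,0,0,0,0,0.16,0,0,0,0,0,0,0,0,0,0]' > m.json && python3 shift.py m.json
echo '[0.4,0,0,0,0,0,0,0.4,0,0,0,0,0,0,0.4,0,0,0,0,0,0,0.4,0,0,-0.96,0,0,0,0.4,0,0,-0.96,0,0,0]' > m.json && python3 shift.py m.json
echo '[0.4,0,0,-0.72,0,0,0,0.4,0,0,0,0,0,0]' > m.json && python3 shift.py m.json
python3 - <<'E'
from h import *
c,im=grab("wrist","w11");p,M,_=pose();print(p)
n,l,st,ce=cv2.connectedComponentsWithStats(brass(im))
for i in range(1,n):
    if st[i][4]>80 and st[i][1]>60: print(ce[i].round(1),st[i],px2w(c,ce[i],.02).round(4))
E
```

```text
time: 27.52
tool_pos: [0.4202, 0.066, 0.0352]
tool_rot: [-0.0, 0.0, 1.0, 0.0]
contact_force: [0.1, -0.1, 0.2]
gripper_width: 0.256
grasp_force: 57.5
time: 28.15
tool_pos: [0.4187, 0.0665, 0.1559]
tool_rot: [-0.001, -0.0, 1.0, 0.0]
contact_force: [1.0, -0.7, 0.1]
gripper_width: 0.396
grasp_force: 0.0
time: 28.4
tool_pos: [0.4222, 0.0664, 0.2054]
tool_rot: [0.005, -0.0, 1.0, -0.0]
contact_force: [0.7, -0.3, -0.0]
gripper_width: 0.4
grasp_force: 0.0
[0.4207113  0.06644733 0.20234182]
[252.2 105.9] [ 111  101  269    8 1092] [0.3589 0.0595 0.02  ]
[465.7 106.3] [425 104  87   5 332] [0.3592 0.2813 0.02  ]
[261.9 155.2] [252 145  21  21 335] [0.4108 0.0697 0.02  ]
[381.9 280.8] [370 275  24  13 174] [0.5717 0.2215 0.02  ]
[299.5 329.6] [292 312  14  32 117] [0.6487 0.1207 0.02  ]
[256.9 331.1] [248 317  23  31 147] [0.6512 0.0635 0.02  ]
```

```bash
echo '[0.5,-0.656,0.6352,0,0,0,0,0.5,-0.656,0.6352,0,0,0,0,0.5,-0.656,0.6352,0,0,0,0,0.5,-0.656,0.6352,0,0,0,0,0.5,0,0,0.96,0,0,0]' > m.json && python3 shift.py m.json
echo '[0.5,0,0,0.96,0,0,0,0.5,0,0,0.8,0,0,0,0.5,0,0,0.288,0,0,0,0.5,0,0,0.032,0,0,0]' > m.json && python3 shift.py m.json
echo '[0,0,0,0,0,0,0,0,0,0,0,0,0,0,0,0,0,0,0,0,0,0,0,0,0,0,0,0]' > m.json && python3 shift.py m.json
```

```text
time: 29.08
tool_pos: [0.5887, 0.2286, 0.1433]
tool_rot: [0.005, -0.001, 1.0, 0.002]
contact_force: [0.2, -0.9, -1.0]
gripper_width: 0.503
grasp_force: 0.0
time: 29.58
tool_pos: [0.5822, 0.2249, 0.0082]
tool_rot: [-0.002, -0.0, 1.0, -0.0]
contact_force: [-0.5, 0.2, 0.7]
gripper_width: 0.495
grasp_force: 0.0
time: 30.08
tool_pos: [0.5852, 0.2257, 0.0124]
tool_rot: [0.002, -0.0, 1.0, 0.001]
contact_force: [-1.0, -0.6, 7.1]
gripper_width: 0.262
grasp_force: 59.4
```

Scaled: -0.0516 m is -0.8256, 0.0116 m is 0.1856.

```bash
echo '[0,0,0,-0.96,0,0,0,0,0,0,-0.96,0,0,0,0,0,0,-0.8,0,0,0,0,0.1856,-0.8256,0,0,0,0,0,0.1856,-0.8256,0,0,0,0]' > m.json && python3 shift.py m.json
echo '[0,0.1856,-0.8256,0,0,0,0,0,0.1856,-0.8256,0,0,0,0,0,0.1856,-0.8256,0,0,0,0,0,0,0,0,0,0,0,0,0,0,0,0,0,0]' > m.json && python3 shift.py m.json
```

```text
time: 30.7
tool_pos: [0.5603, 0.1213, 0.1813]
tool_rot: [0.001, -0.001, 1.0, -0.0]
contact_force: [-0.2, -1.7, -1.0]
gripper_width: 0.264
grasp_force: 58.9
time: 31.32
tool_pos: [0.5255, -0.0324, 0.1799]
tool_rot: [0.0, 0.0, 1.0, 0.0]
contact_force: [0.3, -0.3, 0.3]
gripper_width: 0.259
grasp_force: 59.0
```

Lower until almost seated, release fully, test by regrasp.

```bash
echo '[0,-0.032,0,0.48,0,0,0,0,0,0,0.224,0,0,0,0,0,0,0.048,0,0,0,0,0,0,0,0,0,0,0.5,0,0,0,0,0,0]' > m.json && python3 shift.py m.json
echo '[0.5,0,0,0,0,0,0,0.5,0,0,0,0,0,0,0.5,0,0,0,0,0,0,0.5,0,0,0,0,0,0]' > m.json && python3 shift.py m.json
python3 - <<'E'
from h import *
c,im=grab("wrist","w12");p,M,_=pose();print(p)
x,y=w2px(c,(.5275,-.0325,.136)).astype(int);print(x,y)
m=brass(im);m[:y-40]=0;m[y+60:]=0;m[:,:x-40]=0;m[:,x+40:]=0
v,u=np.nonzero(m);print(u.mean(),v.mean(),u.min(),u.max(),v.min(),v.max(),px2w(c,(u.mean(),v.mean()),.134))
cv2.imwrite("pics/w12c.png",cv2.resize(im[y-80:y+80,x-90:x+90],(540,480)))
E
```

```text
time: 31.95
tool_pos: [0.5274, -0.0322, 0.1328]
tool_rot: [-0.0, -0.001, 1.0, 0.0]
contact_force: [-1.0, -0.4, 0.2]
gripper_width: 0.464
grasp_force: 0.0
time: 32.45
tool_pos: [0.5275, -0.0328, 0.1328]
tool_rot: [-0.0, -0.0, 1.0, 0.0]
contact_force: [0.0, -0.1, -0.1]
gripper_width: 0.5
grasp_force: 0.0
[ 0.52750888 -0.0327774   0.13282831]
258 253
259.471340839304 254.69089048106449 235 282 229 281 [ 0.52949366 -0.03187391  0.134     ]
```

View pics/w12c.png

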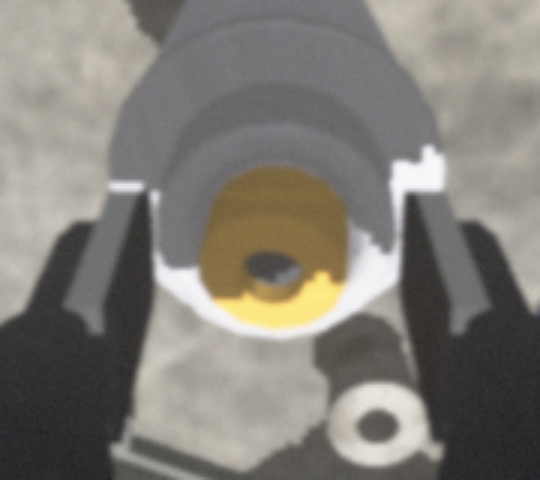

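```bash
echo '[0.5,0,0,0.04,0,0,0,0,0,0,0,0,0,0,0,0,0,0,0,0,0,0,0,0,0,0,0,0,0,0,0,-0.32,0,0,0]' > m.json && python3 shift.py m.json
echo '[0,0,0,-0.8,0,0,0,0,0.4512,0.5232,0,0,0,0,0,0.4512,0.5232,0,0,0,0,0,0.4512,0.5232,0,0,0,0,0,0,0,0,0,0,0]' > m.json && python3 shift.py m.json
python3 - <<'E'
from h import *
c,im=grab("wrist","w13");p,M,_=pose();print(p)
g=cv2.cvtColor(im,cv2.COLOR_BGR2HSV)
m=((g[...,1]<40)&(g[...,2]>200)).astype(np.uint8)
n,l,st,ce=cv2.connectedComponentsWithStats(m)
for i in range(1,n):
    if st[i][4]>150 and 150<ce[i][0]<350: print(ce[i].round(1),st[i],px2w(c,ce[i],.045).round(4),px2w(c,ce[i],.003).round(4))
n,l,st,ce=cv2.connectedComponentsWithStats(brass(im))
for i in range(1,n):
    if st[i][4]>150 and st[i][1]>100 : print('b',ce[i].round(1),st[i],px2w(c,ce[i],.02).round(4))
E
```

```text
time: 33.12
tool_pos: [0.5261, -0.0323, 0.149]
tool_rot: [-0.002, -0.0, 1.0, 0.001]
contact_force: [-0.7, 0.5, -0.2]
gripper_width: 0.27
grasp_force: 58.6
time: 33.75
tool_pos: [0.4421, 0.067, 0.2018]
tool_rot: [0.001, -0.002, 1.0, 0.0]
contact_force: [-0.4, 0.2, -0.5]
gripper_width: 0.266
grasp_force: 58.7
[0.4429702  0.06606095 0.20185639]
[257.8 164.6] [ 217  131   89   76 2882] [0.4329 0.066  0.045 ] [0.4429 0.0658 0.003 ]
[308.1 187.1] [297 175  21  24 198] [0.4566 0.118  0.045 ] [0.4698 0.125  0.003 ]
b [261.5 139.8] [252 129  21  22 363] [0.4119 0.0698 0.02  ]
b [261.2 259.5] [ 237  232   48   62 2120] [0.5567 0.0702 0.02  ]
b [253.7 326.6] [241 308  33  39 255] [0.6571 0.0608 0.02  ]
```

```bash
echo '[0,0,0,0.96,0,0,0,0,0,0,0.96,0,0,0,0,0,0,0.48,0,0,0,0,0,0,0.16,0,0,0,0,0,0,0,0,0,0]' > m.json && python3 shift.py m.json
echo '[0.36,0,0,0,0,0,0,0.36,0,0,0,0,0,0,0.36,0,0,0,0,0,0,0.36,0,0,-0.96,0,0,0,0.36,0,0,-0.96,0,0,0]' > m.json && python3 shift.py m.json
echo '[0.36,0,0,-0.64,0,0,0,0.36,0,0,0,0,0,0,0.36,0,0,0,0,0,0]' > m.json && python3 shift.py m.json
python3 - <<'E'
from h import *
c,im=grab("wrist","w14");p,M,s=pose();print(p,s["joint_pos"].round(4))
n,l,st,ce=cv2.connectedComponentsWithStats(brass(im))
for i in range(1,n):
    if st[i][4]>80 and st[i][1]>110 : print('b',ce[i].round(1),st[i],px2w(c,ce[i],.02).round(4))
cc,ti=grab("top","t14")
g=cv2.cvtColor(ti,cv2.COLOR_BGR2HSV)
m=(abs(g[...,0].astype(int)-107)<10)&(g[...,1]>150); m[:,:280]=0;m[:,370:]=0;m[:170]=0;m[262:]=0
y,x=np.nonzero(m);print(x.min(),x.max(),y.min(),y.max())
E
```

```text
time: 34.42
tool_pos: [0.4438, 0.0649, 0.041]
tool_rot: [0.0, 0.0, 1.0, -0.0]
contact_force: [0.9, -0.8, -1.0]
gripper_width: 0.268
grasp_force: 58.7
time: 35.05
tool_pos: [0.4421, 0.0654, 0.1613]
tool_rot: [-0.001, -0.0, 1.0, 0.0]
contact_force: [0.6, -0.0, -0.1]
gripper_width: 0.361
grasp_force: 0.0
time: 35.42
tool_pos: [0.4424, 0.0654, 0.1996]
tool_rot: [-0.0, -0.0, 1.0, -0.0]
contact_force: [-0.4, 1.1, -0.7]
gripper_width: 0.359
grasp_force: 0.0
[0.44197668 0.06536438 0.19871217] [-0.02   -0.3742  2.046   0.      1.4724 -1.5913]
b [263.4 139.7] [254 129  21  22 371] [0.4111 0.0702 0.02  ]
b [259.9 172. ] [250 161  21  24 391] [0.4464 0.0665 0.02  ]
b [254.2 330.4] [244 310  23  38 186] [0.6605 0.059  0.02  ]
295 348 187 252
```

Scaled: -0.0327 m is -0.5232, 0.03 m is 0.48.

```bash
echo '[0.9,-0.456,-0.5232,0,0,0,0,0.9,-0.456,-0.5232,0,0,0,0,0.9,-0.456,-0.5232,0,0,0,0,0.9,0,0,0.48,0,0,0,0.9,0,0,0.48,0,0,0]' > m.json && python3 shift.py m.json
echo '[0.9,0,0,0.4,0,0,0,0.9,0,0,0.112,0,0,0,0.9,0,0,0,0,0,0]' > m.json && python3 shift.py m.json
```

```text
time: 36.15
tool_pos: [0.5278, -0.0332, 0.1377]
tool_rot: [-0.001, 0.0, 1.0, 0.0]
contact_force: [-0.0, 0.2, -0.4]
gripper_width: 0.902
grasp_force: 0.0
time: 36.52
tool_pos: [0.5278, -0.0326, 0.1073]
tool_rot: [-0.001, -0.0, 1.0, 0.0]
contact_force: [0.5, 0.2, 1.2]
gripper_width: 0.901
grasp_force: 0.0
```

Scaled: -0.025 m is -0.4, -0.015 m is -0.24.

```bash
echo '[0.2,0,0,0,0,0,0,0.2,0,0,0,0,0,0,0.2,0,0,0,0,0,0,0.2,0,0,0,0,0,0]' > m.json && python3 shift.py m.json
echo '[0.2,0,0,-0.16,0,0,0,0.2,0,0,-0.24,0,0,0,0.2,0,0,-0.4,0,0,0,0.2,0,0,0,0,0,0]' > m.json && python3 shift.py m.json
python3 - <<'E'
from h import *
c,im=grab("wrist","w15");p,M,s=pose();print(p,s["gripper_width"],s["contact_force"])
cv2.imwrite("pics/w15c.png",im[100:384,100:420])
E
```

```text
time: 37.02
tool_pos: [0.5297, -0.033, 0.1103]
tool_rot: [0.002, -0.0, 1.0, -0.0]
contact_force: [-0.2, 0.0, 4.8]
gripper_width: 0.504
grasp_force: 60.5
time: 37.52
tool_pos: [0.5301, -0.0331, 0.1612]
tool_rot: [0.003, -0.0, 1.0, -0.001]
contact_force: [0.2, -0.8, -2.3]
gripper_width: 0.499
grasp_force: 61.2
[ 0.5290678  -0.03286677  0.15947265] 0.5031996930795792 [-0.33797688 -0.40089821 -1.79552801]
```

Scaled: 0.05 m is 0.8, -0.036 m is -0.576.

```bash
echo '[0.2,-0.448,-0.576,0,0,0,0,0.2,-0.448,-0.576,0,0,0,0,0.2,0,0,0.8,0,0,0,0.2,0,0,0.8,0,0,0,0.2,0,0,0.48,0,0,0]' > m.json && python3 shift.py m.json
echo '[0.2,0,0,0.096,0,0,0,0.2,0,0,0,0,0,0]' > m.json && python3 shift.py m.json
```

```text
time: 38.2
tool_pos: [0.5813, -0.104, 0.0234]
tool_rot: [-0.003, -0.0, 1.0, 0.001]
contact_force: [0.4, -0.5, -2.5]
gripper_width: 0.501
grasp_force: 61.4
time: 38.45
tool_pos: [0.5844, -0.1047, 0.0222]
tool_rot: [-0.0, -0.0, 1.0, 0.0]
contact_force: [0.2, -0.6, -1.9]
gripper_width: 0.499
grasp_force: 61.5
```

Lower the last few mm until contact, release and rise.

Scaled: 0.003 m is 0.048, 0.0015 m is 0.024.

```bash
echo '[0.2,0,0,0.048,0,0,0,0.2,0,0,0.024,0,0,0,0.2,0,0,0,0,0,0]' > m.json && python3 shift.py m.json
echo '[0.9,0,0,0,0,0,0,0.9,0,0,0,0,0,0,0.9,0,0,0,0,0,0,0.9,0,0,0,0,0,0,0.9,0,0,-0.48,0,0,0]' > m.json && python3 shift.py m.json
echo '[0.9,0,0,-0.96,0,0,0,0.9,0,0,-0.96,0,0,0,0.9,0,0,-0.96,0,0,0,0.9,0,0,-0.64,0,0,0,0.9,0,0,0,0,0,0]' > m.json && python3 shift.py m.json
```

```text
time: 38.83
tool_pos: [0.5848, -0.1048, 0.0184]
tool_rot: [0.0, -0.0, 1.0, -0.0]
contact_force: [-1.0, 0.4, -0.8]
gripper_width: 0.5
grasp_force: 61.6
time: 39.45
tool_pos: [0.582, -0.104, 0.0452]
tool_rot: [-0.003, -0.0, 1.0, 0.001]
contact_force: [0.8, -0.5, 0.7]
gripper_width: 0.898
grasp_force: 0.0
time: 40.08
tool_pos: [0.5865, -0.1053, 0.2734]
tool_rot: [0.004, -0.0, 1.0, -0.001]
contact_force: [0.4, -0.2, -0.1]
gripper_width: 0.898
grasp_force: 0.0
```

```bash
cat > log.py <<'E'
from h import *
import json
p,M,s=pose(); open("log.jsonl","a").write(json.dumps([list(s["joint_pos"]),list(p),M.tolist()])+"\n"); print(p.round(4),s["joint_pos"].round(4))
E
python3 log.py
echo '[0.9,0,0,0,0,-0.18,0,0.9,0,0,0,0,-0.18,0,0.9,0,0,0,0,-0.18,0,0.9,0,0,0,0,0,0,0.9,0,0,0,0,0,0]' > m.json && python3 shift.py m.json; python3 log.py
echo '[0.9,0,0,0,0.18,0,0,0.9,0,0,0,0.18,0,0,0.9,0,0,0,0,0,0,0.9,0,0,0,0,0,0]' > m.json && python3 shift.py m.json; python3 log.py
echo '[0.9,0.96,0,0.48,-0.18,0,0,0.9,0,0,0,-0.18,0,0.18,0.9,0,0,0,-0.18,0,0.18,0.9,0,0,0,0,0,0,0.9,0,0,0,0,0,0]' > m.json && python3 shift.py m.json; python3 log.py
echo '[0.9,0.8,0,-0.8,0,0,0,0.9,0,0,0,0,0,0,0.9,0,0,0,0,0,0]' > m.json && python3 shift.py m.json; python3 log.py
cat > fk.py <<'E'
import numpy as np, json
from scipy.spatial.transform import Rotation as R
from scipy.optimize import least_squares
def fk(q,P):
    a,d,h,L1,e,L2,f,g,Lt=P; A=lambda ax,t:R.from_rotvec(np.array(ax)*t).as_matrix()
    M=A([0,0,1],q[0]); p=M@[a,d,h]; M=M@A([0,1,0],q[1]); p=p+M@[0,0,L1]; M=M@A([0,1,0],q[2]); p=p+M@[e,0,L2]
    M=M@A([0,0,1],q[3]*S4); p=p+M@[f,g,0]; M=M@A([0,1,0],q[4]); p=p+M@[0,0,Lt]; M=M@A([0,0,1],q[5]+C6)
    return p,M
S4,C6=1,np.pi/2
E
python3 - <<'E'
import fk; from fk import *
D=[json.loads(l) for l in open("log.jsonl")]
D+=[[[1.029001,.053396,1.614286,0,1.47601,-.118975],[.256122,.569428,.230043],None],[[-.211,-.196,1.823,0,1.515,-2.567],[.52419,-.03618,.24678],None],[[-.02,-.3742,2.046,0,1.4724,-1.5913],[.44198,.06536,.19871],None]]
for s4 in(1,-1):
    fk.S4=s4
    r=least_squares(lambda P:np.concatenate([fk.fk(q,P)[0]-p for q,p,_ in D]),[0,.07,.1,.4,0,.4,0,0,.2])
    print(s4,r.x.round(4),abs(r.fun).max())
    for q,p,M in D[:5]: print((fk.fk(q,r.x)[1].T@np.array(M)).round(2).tolist())
E
```

```text
[ 0.5865 -0.1053  0.2734] [-0.3025 -0.0437  1.6398  0.      1.5361 -1.8738]
time: 40.7
tool_pos: [0.5848, -0.1049, 0.268]
tool_rot: [0.266, -0.0, 0.964, 0.0]
contact_force: [0.3, 0.2, 0.2]
gripper_width: 0.899
grasp_force: 0.0
[ 0.5848 -0.1049  0.268 ] [-0.3976 -0.376   1.9978  0.2341  1.0286 -2.0395]
time: 41.2
tool_pos: [0.5852, -0.1047, 0.2681]
tool_rot: [0.262, 0.046, 0.95, -0.165]
contact_force: [-0.6, 0.2, -0.7]
gripper_width: 0.901
grasp_force: 0.0
[ 0.5852 -0.1047  0.2681] [-0.1884 -0.376   2.0208 -0.3048  0.9339 -1.552 ]
time: 41.82
tool_pos: [0.5545, -0.114, 0.2233]
tool_rot: [0.272, 0.117, 0.953, 0.069]
contact_force: [0.0, 0.0, -0.4]
gripper_width: 0.903
grasp_force: 0.0
[ 0.5545 -0.114   0.2233] [-0.4916 -0.4205  2.112   0.3783  1.0031 -1.9499]
time: 42.2
tool_pos: [0.4947, -0.1043, 0.2388]
tool_rot: [0.273, 0.116, 0.953, 0.069]
contact_force: [0.5, -0.8, 0.1]
gripper_width: 0.904
grasp_force: 0.0
[ 0.4947 -0.1043  0.2388] [-0.5471 -0.6225  2.2173  0.3847  1.1129 -1.97  ]Traceback (most recent call last):
  File "<stdin>", line 6, in <module>
    return func(*args, **kwargs)
    vector_fun = VectorFunction(
        fun_wrapped,
    ...<6 lines>...
        workers=workers
    )
    self._update_fun()
    ~~~~~~~~~~~~~~~~^^
    self.f = self.fun_wrapped(xp_copy(self.x))
             ~~~~~~~~~~~~~~~~^^^^^^^^^^^^^^^^^
    return np.atleast_1d(self.fun(x))
                         ~~~~~~~~^^^
    return self.f(x, *self.args, **self.kwargs)
           ~~~~~~^^^^^^^^^^^^^^^^^^^^^^^^^^^^^^
  File "<stdin>", line 6, in <lambda>
AttributeError: 'function' object has no attribute 'fk'
```

```bash
cat > fit.py <<'E'
import fk as F; from fk import json,np,least_squares
D=[json.loads(l) for l in open("log.jsonl")]
D+=[[[1.029001,.053396,1.614286,0,1.47601,-.118975],[.256122,.569428,.230043],None],[[-.211,-.196,1.823,0,1.515,-2.567],[.52419,-.03618,.24678],None],[[-.02,-.3742,2.046,0,1.4724,-1.5913],[.44198,.06536,.19871],None]]
best=None
for s4 in(1,-1):
    F.S4=s4
    r=least_squares(lambda P:np.concatenate([F.fk(q,P)[0]-p for q,p,_ in D]),[0,.07,.1,.4,0,.4,0,0,.2])
    print(s4,r.x.round(4),abs(r.fun).max())
    print([np.arccos(np.clip((np.trace(F.fk(q,r.x)[1].T@np.array(M))-1)/2,-1,1)).round(3) for q,p,M in D[:5]])
E
python3 fit.py
```

```text
1 [ 3.000e-04  7.420e-02  2.376e-01  4.264e-01  9.540e-02  6.095e-01
 -2.000e-04  0.000e+00  2.796e-01] 0.0002171425645654257
[np.float64(0.0), np.float64(0.0), np.float64(0.0), np.float64(0.0), np.float64(0.0)]
-1 [ 0.0206  0.1123  0.2448  0.4237  0.5562  0.5855 -0.475  -0.036   0.291 ] 0.021389439814585104
[np.float64(0.0), np.float64(0.468), np.float64(0.61), np.float64(0.757), np.float64(0.769)]
```

```bash
cat > ik.py <<'E'
import fk as F, numpy as np
from fk import least_squares,R
P=[.0003,.0742,.2376,.4264,.0954,.6095,-.0002,0,.2796]
lo=np.array([-3.01,-1.01,.06,-1.02,.09,-3.14]);hi=np.array([3.01,2.22,2.58,4.17,2.62,3.14])
def ik(p,M,q0):
    def f(q):
        a,B=F.fk(q,P); return np.r_[(a-p)*5,R.from_matrix(B.T@M).as_rotvec()]
    r=least_squares(f,np.clip(q0,lo+1e-3,hi-1e-3),bounds=(lo,hi)); return r.x,abs(r.fun).max()
def frame(psi,dl,phi=0): # z horizontal azimuth psi, depressed dl; x up; rotated phi about z
    z=np.array([np.cos(psi)*np.cos(dl),np.sin(psi)*np.cos(dl),-np.sin(dl)]);y=np.array([-np.sin(psi),np.cos(psi),0])
    y=np.cross(z,[0,0,1.]) ; y/=np.linalg.norm(y); y=-y; x=np.cross(y,z)
    return np.c_[x,y,z]@R.from_rotvec([0,0,phi]).as_matrix()
E
python3 - <<'E'
from ik import *
cup=np.array([.5275,-.0325,0.]);q0=np.array([-.55,-.62,2.2,.38,1.1,-1.97])
for dl in(.35,.5,.65,.8):
  for psi in np.radians([-60,-40,-20,0,20,40,60]):
    M=frame(psi,dl); p=cup+[0,0,.06]+.026*M[:,2]
    q,e=ik(p,M,q0)
    if e>.002: continue
    out=[]
    for phi in np.radians([-140,140,-180,180]):
      for dl2 in(0,.3):
        for psi2 in psi+np.radians([-40,-20,0,20,40]):
          M2=frame(psi2,dl2,phi);u=M2@[np.cos(dl),0,-np.sin(dl)]
          if u[2]>-.55: continue
          g=np.array([.504,-.257,.15])-.05*u  # grip point so mouth at bin centre
          q2,e2=ik(g+.026*M2[:,2],M2,q)
          if e2<.002: out.append((round(np.degrees(phi)),dl2,round(np.degrees(psi2)),u.round(2).tolist(),abs(q2-q).max().round(1)))
    print(dl,round(np.degrees(psi)),q.round(2),len(out),sorted(out,key=lambda o:o[-1])[:2])
E
```

```text
0.65 0 [-0.33 -0.29  2.48  1.37  0.26 -3.14] 0 []
0.8 -60 [ 0.1  -0.    2.17 -0.97  0.88  0.2 ] 0 []
0.8 -40 [ 0.02 -0.14  2.3  -0.98  0.58 -0.12] 0 []
0.8 -20 [-0.13 -0.26  2.39 -0.57  0.29 -0.86] 0 []
0.8 0 [-0.3  -0.29  2.42  0.69  0.34 -2.45] 0 []
0.8 20 [-0.45 -0.22  2.37  0.98  0.65 -3.08] 0 []
```

```bash
cat > search.py <<'E'
from ik import *
rng=np.random.default_rng(0)
cup=np.array([.5275,-.0325,0.])
S=[np.array([-.3,-.3,2.3,j4,j5,j6]) for j4 in(0,1.5,3) for j5 in(.4,1.3) for j6 in(-2,0,2)]
def multi(p,M,starts):
    out=[]
    for s in starts:
        q,e=ik(p,M,s)
        if e<.002 and not any(abs(q-o).max()<.05 for o in out): out.append(q)
    return out
for dl in(.3,.5,.7):
  for psi in range(-120,121,30):
    for f0 in(0,180):
      M=frame(np.radians(psi),dl,np.radians(f0)); p=cup+[0,0,.06]+.026*M[:,2]
      for q in multi(p,M,S): print(dl,psi,f0,q.round(2))
E
python3 search.py
```

```text
0.3 -120 0 [ 0.16  0.62  1.62 -0.89  1.87  0.88]
0.3 -120 180 [ 0.16  0.62  1.62 -0.89  1.87 -2.27]
0.3 -30 0 [0.04 0.01 2.44 4.02 0.73 1.03]
0.3 -30 180 [ 0.04  0.01  2.44  4.02  0.73 -2.11]
0.3 0 0 [-0.37 -0.1   2.54  2.52  0.64  1.98]
0.3 0 180 [-0.37 -0.1   2.54  2.52  0.64 -1.17]
0.3 30 0 [-0.66  0.06  2.38  1.67  1.1   2.3 ]
0.3 30 180 [-0.66  0.06  2.38  1.67  1.1  -0.84]
0.3 60 0 [-0.69  0.29  2.1   1.24  1.46  2.31]
0.3 60 180 [-0.69  0.29  2.1   1.24  1.46 -0.83]
0.3 90 0 [-0.61  0.49  1.81  0.93  1.78  2.25]
0.3 90 180 [-0.61  0.49  1.81  0.93  1.78 -0.9 ]
0.3 120 0 [-0.46  0.65  1.57  0.63  2.05  2.09]
0.3 120 180 [-0.46  0.65  1.57  0.63  2.05 -1.05]
0.5 -120 0 [ 0.13  0.51  1.67 -0.78  1.74  0.85]
0.5 -120 180 [ 0.13  0.51  1.67 -0.78  1.74 -2.29]
0.5 0 0 [-0.35 -0.24  2.52  2.1   0.36  2.41]
0.5 0 180 [-0.35 -0.24  2.52  2.1   0.36 -0.73]
0.5 30 0 [-0.61 -0.07  2.38  1.44  0.93  2.56]
0.5 30 180 [-0.61 -0.07  2.38  1.44  0.93 -0.58]
0.5 60 0 [-0.65  0.18  2.12  1.11  1.34  2.44]
0.5 60 180 [-0.65  0.18  2.12  1.11  1.34 -0.7 ]
0.5 90 0 [-0.58  0.39  1.85  0.83  1.65  2.29]
0.5 90 180 [-0.58  0.39  1.85  0.83  1.65 -0.85]
0.5 120 0 [-0.45  0.55  1.62  0.55  1.91  2.09]
0.5 120 180 [-0.45  0.55  1.62  0.55  1.91 -1.05]
0.7 -120 0 [ 0.1   0.41  1.72 -0.67  1.6   0.81]
0.7 -120 180 [ 0.1   0.41  1.72 -0.67  1.6  -2.33]
0.7 -90 0 [ 0.16  0.24  1.94 -0.9   1.3   0.58]
0.7 -90 180 [ 0.16  0.24  1.94 -0.9   1.3  -2.57]
0.7 0 0 [-0.32 -0.29  2.46  1.1   0.27 -2.87]
0.7 0 180 [-0.32 -0.29  2.46  1.1   0.27  0.28]
0.7 30 0 [-0.54 -0.15  2.35  1.15  0.82  2.87]
0.7 30 180 [-0.54 -0.15  2.35  1.15  0.82 -0.27]
0.7 60 0 [-0.59  0.08  2.12  0.95  1.22  2.59]
0.7 60 180 [-0.59  0.08  2.12  0.95  1.22 -0.55]
0.7 90 0 [-0.53  0.29  1.89  0.72  1.53  2.36]
0.7 90 180 [-0.53  0.29  1.89  0.72  1.53 -0.78]
0.7 120 0 [-0.42  0.44  1.68  0.47  1.76  2.1 ]
0.7 120 180 [-0.42  0.44  1.68  0.47  1.76 -1.04]
```

Run:
```python
from ik import *
cup=np.array([.5275,-.0325,0.])
dl=.5
for psi in(45,60):
  M=frame(np.radians(psi),dl); p=cup+[0,0,.06]+.026*M[:,2]
  q,e=ik(p,M,np.array([-.65,.18,2.12,1.11,1.34,2.44])); print(psi,q.round(2),e,p)
  for back in(.04,.08,.12):
    qb,e=ik(p-back*M[:,2],M,q);print(' back',back,qb.round(2),e.round(4))
  for phi in(-130,-150):
    for dl2 in(.1,.3,.5):
      for psi2 in(0,30,60,90):
        M2=frame(np.radians(psi2),dl2,np.radians(phi));u=M2@[np.cos(dl),0,-np.sin(dl)]
        if u[2]>-.5: continue
        g=np.array([.504,-.257,.15])-.045*u
        q2,e2=ik(g+.026*M2[:,2],M2,np.r_[q[:5],q[5]+np.radians(phi)])
        if e2<.002: print('  ',phi,dl2,psi2,u.round(2),q2.round(2), "wrist",(g-.254*M2[:,2]).round(2),"cam",(g-.117*M2[:,2]+.08*M2[:,0]).round(2))
```

```text
45 [-0.65  0.06  2.26  1.26  1.15  2.5 ] 2.635722540568304e-11 [ 0.54363416 -0.01636584  0.04753494]
 back 0.04 [-0.74 -0.02  2.28  1.2   1.23  2.52] 0.0
 back 0.08 [-0.83 -0.09  2.3   1.14  1.31  2.54] 0.0
 back 0.12 [-0.92 -0.15  2.31  1.08  1.4   2.56] 0.0
60 [-0.65  0.18  2.12  1.11  1.34  2.44] 2.220446049250313e-15 [ 0.53890857 -0.01273977  0.04753494]
 back 0.04 [-0.73  0.13  2.12  1.06  1.4   2.45] 0.0
 back 0.08 [-0.8   0.09  2.12  1.01  1.47  2.45] 0.0
 back 0.12 [-0.87  0.07  2.11  0.97  1.54  2.46] 0.0
```

```bash
python3 - <<'E'
from ik import *
dl=.5
S=[np.array([-.9,0,2.2,1.2,j5,j6]) for j5 in(.5,1.5) for j6 in(-1,1)]
for phi in(-170,-150,-130,130,150):
    for dl2 in(-.2,0,.2,.4):
      for psi2 in range(-60,121,30):
        M2=frame(np.radians(psi2),dl2,np.radians(phi));u=M2@[np.cos(dl),0,-np.sin(dl)]
        if u[2]>-.5: continue
        for zz in(.14,.2):
          g=np.array([.504,-.257,zz])-.045*u
          for s in S:
            q2,e2=ik(g+.026*M2[:,2],M2,s)
            if e2<.002: print('  ',phi,dl2,psi2,zz,u.round(2),q2.round(2), "wrist",(g-.254*M2[:,2]).round(2),"cam",(g-.117*M2[:,2]+.08*M2[:,0]).round(2));break
E
python3 - <<'E'
from ik import *
dl=.5
for phi in(0,-90,-150):
  for dl2 in(0,.3):
    for psi2 in(30,60,90,120):
      M2=frame(np.radians(psi2),dl2,np.radians(phi));u=M2@[np.cos(dl),0,-np.sin(dl)]
      for zz in(.15,.25):
        g=np.array([.504,-.257,zz])-.045*u
        r=min((ik(g+.026*M2[:,2],M2,np.array([j1,.3,2.,j4,1.5,j6])) for j1 in(-1.2,-.6) for j4 in(.6,1.2) for j6 in(-1,1,2)),key=lambda t:t[1])
        print(phi,dl2,psi2,zz,u.round(2),r[0].round(2),r[1].round(3))
E
```

```text
0 0 30 0.15 [-0.42 -0.24 -0.88] [-1.04  0.17  2.11  1.57  1.57  2.44] 0.0
0 0 30 0.25 [-0.42 -0.24 -0.88] [-1.04 -0.04  2.1   1.57  1.57  2.65] 0.0
0 0 60 0.15 [-0.24 -0.42 -0.88] [-0.99  0.4   1.82  1.28  1.94  2.44] 0.0
0 0 60 0.25 [-0.24 -0.42 -0.88] [-0.99  0.23  1.82  1.34  1.98  2.62] 0.0
0 0 90 0.15 [-0.   -0.48 -0.88] [-0.88  0.58  1.55  1.    2.28  2.36] 0.0
0 0 90 0.25 [-0.   -0.48 -0.88] [-0.88  0.44  1.55  1.12  2.35  2.53] 0.0
0 0 120 0.15 [ 0.24 -0.42 -0.88] [-0.73  0.7   1.36  0.6   2.56  2.09] 0.0
0 0 120 0.25 [ 0.24 -0.42 -0.88] [-0.74  0.55  1.38  0.74  2.62  2.25] 0.039
0 0.3 30 0.15 [-0.62 -0.36 -0.7 ] [-1.    0.04  2.1   1.34  1.37  2.61] 0.0
0 0.3 30 0.25 [-0.62 -0.36 -0.7 ] [-1.   -0.14  2.07  1.31  1.42  2.81] 0.0
0 0.3 60 0.15 [-0.36 -0.62 -0.7 ] [-0.96  0.27  1.84  1.08  1.77  2.49] 0.0
0 0.3 60 0.25 [-0.36 -0.62 -0.7 ] [-0.96  0.12  1.81  1.12  1.85  2.65] 0.0
0 0.3 90 0.15 [-0.   -0.72 -0.7 ] [-0.86  0.45  1.6   0.81  2.1   2.31] 0.0
0 0.3 90 0.25 [-0.   -0.72 -0.7 ] [-0.86  0.32  1.57  0.89  2.2   2.45] 0.0
0 0.3 120 0.15 [ 0.36 -0.62 -0.7 ] [-0.72  0.57 
[... 1882 characters left out ...]
0 120 0.25 [ 0.62 -0.2   0.76] [-0.76  0.65  1.39  0.58  2.6  -0.53] 0.0
-150 0.3 30 0.15 [ 0.02 -0.5   0.87] [-1.04  0.14  2.15  1.35  1.37 -0.17] 0.0
-150 0.3 30 0.25 [ 0.02 -0.5   0.87] [-1.04 -0.08  2.15  1.31  1.42  0.04] 0.0
-150 0.3 60 0.15 [ 0.26 -0.42  0.87] [-1.01  0.37  1.86  1.03  1.74 -0.26] 0.0
-150 0.3 60 0.25 [ 0.26 -0.42  0.87] [-1.01  0.2   1.86  1.06  1.83 -0.11] 0.0
-150 0.3 90 0.15 [ 0.44 -0.23  0.87] [-0.9   0.56  1.59  0.74  2.05 -0.42] 0.0
-150 0.3 90 0.25 [ 0.44 -0.23  0.87] [-0.9   0.41  1.59  0.8   2.16 -0.3 ] 0.0
-150 0.3 120 0.15 [0.5  0.02 0.87] [-0.76  0.69  1.38  0.37  2.29 -0.71] 0.0
-150 0.3 120 0.25 [0.5  0.02 0.87] [-0.76  0.56  1.39  0.42  2.41 -0.64] 0.0
```

```bash
cat >> h.py <<'E'
def plan(p2,M2):
    "rotvec in tool axes (do first, about TCP), then shift in the new tool axes"
    p,M,s=pose(); rv=R.from_matrix(M.T@M2).as_rotvec(); d=M2.T@(np.array(p2)-p)
    print("rot",rv.round(4),np.linalg.norm(rv).round(3),"shift",d.round(4),np.linalg.norm(d).round(3))
E
python3 - <<'E'
from h import *
from ik import frame
M=frame(np.radians(60),.5,np.pi);print(M.round(2))
g=np.array([.5275,-.0325,.06])+.026*M[:,2]
plan(g-.1*M[:,2],M)
E
```

```text
[[ 0.24  0.87  0.44]
 [ 0.42 -0.5   0.76]
 [ 0.88  0.   -0.48]]
rot [-0.3905  0.8879  1.9657] 2.192 shift [-0.1193 -0.0075  0.0807] 0.144
```

Run:
```python
from h import *
from ik import *
M2=frame(np.radians(60),.5,np.pi)
p,M,s=pose();rv=R.from_matrix(M.T@M2).as_rotvec();q=s["joint_pos"]
for t in np.linspace(0,1,13):
    Mt=M@R.from_rotvec(rv*t).as_matrix()
    q,e=ik(p,Mt,q)
    print(round(t,2),q.round(2),e.round(3),(p-.28*Mt[:,2]).round(2),Mt[2].round(2))
```

```text
0.0 [-0.55 -0.62  2.22  0.38  1.11 -1.97] 0.0 [ 0.34 -0.12  0.47] [-0.5   0.19 -0.84]
0.08 [-0.56 -0.56  2.17  0.4   1.19 -1.83] 0.0 [ 0.36 -0.14  0.48] [-0.4   0.3  -0.87]
0.17 [-0.58 -0.51  2.13  0.43  1.26 -1.7 ] 0.0 [ 0.37 -0.16  0.49] [-0.28  0.38 -0.88]
0.25 [-0.6  -0.45  2.09  0.46  1.33 -1.57] 0.0 [ 0.38 -0.18  0.49] [-0.15  0.44 -0.88]
0.33 [-0.63 -0.4   2.05  0.5   1.4  -1.45] 0.0 [ 0.39 -0.2   0.48] [-0.    0.49 -0.87]
0.42 [-0.66 -0.35  2.03  0.55  1.46 -1.32] 0.0 [ 0.4  -0.22  0.48] [ 0.14  0.5  -0.85]
0.5 [-0.69 -0.3   2.01  0.61  1.51 -1.2 ] 0.0 [ 0.41 -0.24  0.47] [ 0.29  0.5  -0.82]
0.58 [-0.72 -0.26  2.    0.66  1.56 -1.08] 0.0 [ 0.41 -0.26  0.46] [ 0.42  0.46 -0.78]
0.67 [-0.75 -0.23  1.99  0.72  1.6  -0.96] 0.0 [ 0.41 -0.27  0.44] [ 0.55  0.41 -0.73]
0.75 [-0.78 -0.2   2.    0.79  1.64 -0.83] 0.0 [ 0.4  -0.29  0.43] [ 0.66  0.33 -0.67]
0.83 [-0.8  -0.18  2.01  0.85  1.66 -0.71] 0.0 [ 0.39 -0.3   0.41] [ 0.76  0.23 -0.61]
0.92 [-0.83 -0.16  2.02  0.92  1.68 -0.58] 0.0 [ 0.38 -0.31  0.39] [ 0.83  0.12 -0.54]
1.0 [-0.86 -0.15  2.05  0.99  1.69 -0.45] 0.0 [ 0.37 -0.32  0.37] [ 0.88 -0.   -0.48]
```

```bash
echo '[1,0,0,0,-0.0325,0.074,0.1638,1,0,0,0,-0.0325,0.074,0.1638,1,0,0,0,-0.0325,0.074,0.1638,1,0,0,0,-0.0325,0.074,0.1638,1,0,0,0,-0.0325,0.074,0.1638]' > m.json && python3 shift.py m.json
echo '[1,0,0,0,-0.0325,0.074,0.1638,1,0,0,0,-0.0325,0.074,0.1638,1,0,0,0,-0.0325,0.074,0.1638,1,0,0,0,-0.0325,0.074,0.1638,1,0,0,0,-0.0325,0.074,0.1638]' > m.json && python3 shift.py m.json
echo '[1,0,0,0,-0.0325,0.074,0.1638,1,0,0,0,-0.0325,0.074,0.1638,1,0,0,0,0,0,0,1,0,0,0,0,0,0]' > m.json && python3 shift.py m.json
python3 - <<'E'
from h import *
from ik import frame
M=frame(np.radians(60),.5,np.pi)
g=np.array([.5275,-.0325,.06])+.026*M[:,2]
p,Mc,_=pose();print(p,Mc.round(2))
plan(g-.1*M[:,2],M)
cc,ti=grab("top","t20")
g=cv2.cvtColor(ti,cv2.COLOR_BGR2HSV)
cv2.imwrite("pics/t20c.png",cv2.resize(ti[140:270,190:410],(792,468),interpolation=cv2.INTER_CUBIC))
E
```

```text
time: 42.82
tool_pos: [0.4953, -0.1046, 0.2372]
tool_rot: [0.053, 0.45, 0.851, 0.267]
contact_force: [0.9, 0.5, 1.0]
gripper_width: 1.003
grasp_force: 0.0
time: 43.45
tool_pos: [0.4952, -0.1048, 0.2368]
tool_rot: [-0.175, 0.688, 0.574, 0.407]
contact_force: [0.3, 0.1, -1.0]
gripper_width: 1.002
grasp_force: 0.0
time: 43.95
tool_pos: [0.4948, -0.1047, 0.2376]
tool_rot: [-0.256, 0.745, 0.43, 0.441]
contact_force: [0.3, 0.4, -0.3]
gripper_width: 1.0
grasp_force: 0.0
[ 0.49482704 -0.10472775  0.23762449] [[ 0.24  0.87  0.44]
 [ 0.42 -0.5   0.76]
 [ 0.88 -0.   -0.48]]
rot [-0.0015  0.0006 -0.0007] 0.002 shift [-0.1181 -0.0078  0.0804] 0.143
```

View pics/t20c.png

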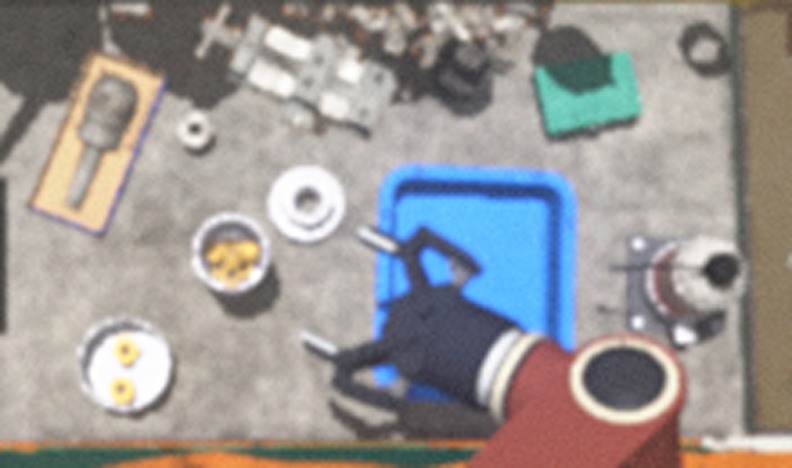

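The rows are not in the units I measure in: shifts go in shares of 62.5 mm. I convert before sending: -0.0393 m is -0.6288, 0.0268 m is 0.4288.

```bash
echo '[1,-0.6288,-0.0416,0.4288,0,0,0,1,-0.6288,-0.0416,0.4288,0,0,0,1,-0.6288,-0.0416,0.4288,0,0,0,1,0,0,0,0,0,0,1,0,0,0,0,0,0]' > m.json && python3 shift.py m.json
python3 - <<'E'
from h import *
from ik import frame
M=frame(np.radians(60),.5,np.pi)
g=np.array([.5275,-.0325,.06])+.026*M[:,2]
plan(g,M); s=manip.state(); print(s["contact_force"],s["joint_pos"].round(2))
c,im=grab("wrist","w21")
cv2.imwrite("pics/w21.png",im)
cc=cam("top");print(px2w(cc,(253.9,210),.1))
E
```

```text
time: 44.62
tool_pos: [0.4954, -0.0892, 0.0978]
tool_rot: [-0.255, 0.745, 0.43, 0.442]
contact_force: [0.1, 0.4, 0.4]
gripper_width: 0.996
grasp_force: 0.0
rot [ 0.0008 -0.0003  0.0003] 0.001 shift [-0.0019 -0.0006  0.1013] 0.101
[0.11818633 0.41764651 0.38798866] [-0.84  0.08  2.11  0.99  1.51 -0.68]
[ 0.53101016 -0.03526137  0.1       ]
```

View pics/w21.png

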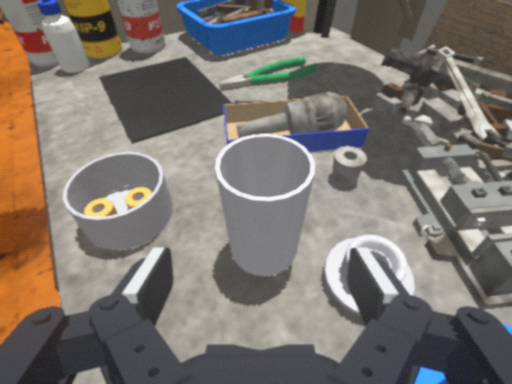

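Scaled: 0.04 m is 0.64, 0.02 m is 0.32.

```bash
echo '[1,0,0,0.64,0,0,0,1,-0.032,0,0.64,0,0,0,1,0,0,0.32,0,0,0,1,0,0,0,0,0,0,0.3,0,0,0,0,0,0]' > m.json && python3 shift.py m.json
echo '[0.3,0,0,0,0,0,0,0.3,0,0,0,0,0,0,0.3,0,0,0,0,0,0]' > m.json && python3 shift.py m.json; python3 log.py
```

```text
time: 45.3
tool_pos: [0.5384, -0.0143, 0.0474]
tool_rot: [-0.255, 0.745, 0.429, 0.442]
contact_force: [-1.1, -1.7, 0.6]
gripper_width: 0.817
grasp_force: 0.7
time: 45.68
tool_pos: [0.5393, -0.0151, 0.0481]
tool_rot: [-0.254, 0.745, 0.429, 0.443]
contact_force: [1.5, -4.4, 5.9]
gripper_width: 0.727
grasp_force: 64.1
[ 0.5393 -0.0151  0.0481] [-0.6574  0.1763  2.1195  1.1092  1.3367 -0.7039]
```

```bash
cat > pour.py <<'E'
from h import *
from ik import *
dl=.5; ut=np.array([np.sin(0)+0,0,0])
M1=frame(np.radians(60),dl,np.pi); UT=M1.T@[0,0,1]
M2=frame(np.radians(60),.2,np.radians(-30))
G=np.array([.504,-.257,.175])-np.r_[.03*(M2@UT)[:2],0]
def mouth(g,M): return g+.04*(M@UT)
if __name__=="__main__":
    print("u end",(M2@UT).round(2),"G",G)
    p,M,s=pose();q=s["joint_pos"]
    a=p+[0,0,.12]; b=G+.026*M1[:,2]
    for t in np.linspace(0,1,4):
        q,e=ik(a+(b-a)*t,M1,q);print(q.round(2),e.round(4))
    M1b=frame(np.radians(60),.2,np.pi)
    for k in range(0,151,30):
        Mt=frame(np.radians(60),.2,np.radians(180+k)); q,e=ik(G+.026*Mt[:,2],Mt,q);print(k,q.round(2),e.round(4),"mouth",mouth(G,Mt).round(3),(Mt@UT).round(2))
    print("shift",(M1.T@(b-a)).round(4))
E
python3 pour.py
```

```text
u end [ 0.07 -0.76 -0.65] G [ 0.50191276 -0.23428773  0.175     ]
[-0.66 -0.07  2.12  1.07  1.46 -0.47] 0.0
[-0.77 -0.    2.05  1.02  1.54 -0.53] 0.0
[-0.87  0.08  1.97  0.97  1.62 -0.58] 0.0
[-0.96  0.17  1.87  0.93  1.68 -0.62] 0.0
0 [-1.    0.31  1.85  1.13  1.84 -0.7 ] 0.0 mouth [ 0.496 -0.245  0.213] [-0.15 -0.26  0.96]
30 [-1.    0.31  1.85  1.13  1.84 -0.18] 0.0 mouth [ 0.511 -0.254  0.209] [ 0.22 -0.5   0.84]
60 [-1.    0.31  1.85  1.13  1.84  0.35] 0.0 mouth [ 0.521 -0.263  0.196] [ 0.47 -0.71  0.53]
90 [-1.    0.31  1.85  1.13  1.84  0.87] 0.0 mouth [ 0.523 -0.268  0.179] [ 0.53 -0.85  0.1 ]
120 [-1.    0.31  1.85  1.13  1.84  1.4 ] 0.0 mouth [ 0.517 -0.269  0.162] [ 0.38 -0.86 -0.33]
150 [-1.    0.31  1.85  1.13  1.84  1.92] 0.0 mouth [ 0.505 -0.265  0.149] [ 0.07 -0.76 -0.65]
shift [-0.0939  0.0773 -0.1603]
```

```bash
sed -i 's/\[.504,-.257,.175\]/[.504,-.227,.15]/' pour.py
echo '[0.3,0.352,0,-0.192,0,0,0,0.3,0.672,0,-0.3648,0,0,0,0.3,0.672,0,-0.3648,0,0,0,0.3,0,0,0,0,0,0,0.3,0,0,0,0,0,0]' > m.json && python3 shift.py m.json
python3 - <<'E'
from pour import *
p,M,s=pose();print(p,s["gripper_width"],s["contact_force"],G)
plan(G+.026*M1[:,2],M1)
c,ti=grab("top","t22")
g=cv2.cvtColor(ti,cv2.COLOR_BGR2HSV)
m=(abs(g[...,0].astype(int)-107)<10)&(g[...,1]>150); m[:,:280]=0;m[:,370:]=0;m[:170]=0;m[262:]=0
y,x=np.nonzero(m);print(x.min(),x.max(),y.min(),y.max())
cv2.imwrite("pics/t22c.png",cv2.resize(ti[140:270,190:410],(792,468),interpolation=cv2.INTER_CUBIC))
E
```

```text
time: 46.3
tool_pos: [0.5366, -0.0128, 0.1645]
tool_rot: [-0.257, 0.746, 0.429, 0.44]
contact_force: [-0.4, -1.0, -5.0]
gripper_width: 0.724
grasp_force: 66.5
[ 0.53662765 -0.01281509  0.16454617] 0.7239391392588137 [-0.44077319 -0.9945607  -4.95713759] [ 0.50191276 -0.20428773  0.15      ]
rot [-0.002   0.0018 -0.0054] 0.006 shift [-0.1006  0.0657 -0.1278] 0.175
295 348 187 252
```

Scaled: -0.032 m is -0.512, -0.0252 m is -0.4032.

```bash
echo '[0.3,-0.4032,0.2624,-0.512,0,0,0,0.3,-0.4032,0.2624,-0.512,0,0,0,0.3,-0.4032,0.2624,-0.512,0,0,0,0.3,-0.4032,0.2624,-0.512,0,0,0,0.3,0,0,0,0,0,0]' > m.json && python3 shift.py m.json
python3 - <<'E'
from pour import *
Mb=frame(np.radians(60),.2,np.pi)
plan(G+.026*Mb[:,2],Mb);print(pose()[0])
E
```

```text
time: 46.98
tool_pos: [0.5135, -0.1871, 0.1367]
tool_rot: [-0.257, 0.747, 0.427, 0.441]
contact_force: [1.2, -0.6, -4.2]
gripper_width: 0.727
grasp_force: 67.5
rot [ 0.0023  0.2991 -0.0083] 0.299 shift [ 0.009  -0.0014  0.003 ] 0.01
[ 0.51348457 -0.18705049  0.13666019]
```

Scaled: 0.0045 m is 0.072.

```bash
echo '[0.3,0.072,0,0,0,0.15,0,0.3,0.072,0,0,0,0.15,0,0.3,0,0,0,0,0,0.18,0.3,0,0,0,0,0,0.18,0.3,0,0,0,0,0,0.18]' > m.json && python3 shift.py m.json
echo '[0.3,0,0,0,0,0,0.18,0.3,0,0,0,0,0,0.18,0.3,0,0,0,0,0,0.12,0.3,0,0,0,0,0,0.1,0.3,0,0,0,0,0,0.1]' > m.json && python3 shift.py m.json
echo '[0.3,0,0,0,0,0,0.1,0.3,0,0,0,0,0,0.1,0.3,0,0,0,0,0,0.1,0.3,0,0,0,0,0,0.1,0.3,0,0,0,0,0,0.1]' > m.json && python3 shift.py m.json
echo '[0.3,0,0,0,0,0,0.1,0.3,0,0,0,0,0,0.12,0.3,0,0,0,0,0,0.15,0.3,0,0,0,0,0,0.15,0.3,0,0,0,0,0,0.15]' > m.json && python3 shift.py m.json
echo '[0.3,0,0,0,0,0,0.15,0.3,0,0,0,0,0,0.15,0.3,0,0,0,0,0,0.15,0.3,0,0,0,0,0,0,0.3,0,0,0,0,0,0]' > m.json && python3 shift.py m.json
python3 log.py
```

```text
time: 47.6
tool_pos: [0.5156, -0.1802, 0.1457]
tool_rot: [-0.455, 0.75, 0.19, 0.441]
contact_force: [-0.4, 0.2, -3.9]
gripper_width: 0.729
grasp_force: 67.7
time: 48.22
tool_pos: [0.5156, -0.1802, 0.1458]
tool_rot: [-0.575, 0.771, -0.07, 0.265]
contact_force: [-0.2, -0.1, -4.2]
gripper_width: 0.727
grasp_force: 67.7
time: 48.85
tool_pos: [0.5156, -0.1802, 0.1458]
tool_rot: [-0.623, 0.729, -0.259, 0.115]
contact_force: [1.1, 0.3, -4.0]
gripper_width: 0.727
grasp_force: 67.8
time: 49.48
tool_pos: [0.5156, -0.1802, 0.1461]
tool_rot: [0.626, -0.603, 0.484, 0.097]
contact_force: [-0.4, 0.5, -2.8]
gripper_width: 0.721
grasp_force: 67.8
time: 50.1
tool_pos: [0.516, -0.1811, 0.1471]
tool_rot: [0.59, -0.483, 0.605, 0.231]
contact_force: [-0.8, 0.6, -2.3]
gripper_width: 0.726
grasp_force: 67.7
[ 0.516  -0.1811  0.1471] [-0.9666  0.3069  1.9067  1.1373  1.7907  2.1057]
```

Scaled: -0.01 m is -0.16, 0.01 m is 0.16.

```bash
echo '[0.3,0,0,0,0,0,0.12,0.3,0,0,0.16,0,0,0,0.3,0,0,-0.16,0,0,0,0.3,0,0,0.16,0,0,0,0.3,0,0,-0.16,0,0,0]' > m.json && python3 shift.py m.json
echo '[0.3,0,0,0,0,0,0,0.3,0,0,0,0,0,0,0.3,0,0,0,0,0,0]' > m.json && python3 shift.py m.json
python3 - <<'E'
from h import *
c,im=grab("wrist","w23");ct,t=grab("top","t23");cs,s=grab("scene","s23")
x0,y0=260,170
A=cv2.resize(t[165:265,280:380],(400,400),interpolation=cv2.INTER_CUBIC)
u,v=w2px(cs,(.504,-.257,.02)).astype(int)
B=cv2.resize(s[v-50:v+50,u-50:u+50],(400,400),interpolation=cv2.INTER_CUBIC)
cv2.imwrite("pics/m23.png",np.hstack([A,B])) 
for n,i in(("t",t),("s",s)):
    k,l,st,ce=cv2.connectedComponentsWithStats(((cv2.cvtColor(i,cv2.COLOR_BGR2HSV)[...,0]<35)&(cv2.cvtColor(i,cv2.COLOR_BGR2HSV)[...,0]>10)&(cv2.cvtColor(i,cv2.COLOR_BGR2HSV)[...,1]>70)).astype(np.uint8))
    for j in range(1,k):
        w=px2w(ct if n=="t" else cs,ce[j],.02)
        if st[j][4]>6 and abs(w[0]-.504)<.13 and abs(w[1]+.257)<.13: print(n,w.round(3),st[j][2:])
E
```

```text
time: 50.72
tool_pos: [0.5158, -0.1808, 0.1473]
tool_rot: [0.574, -0.445, 0.633, 0.267]
contact_force: [-0.4, -0.5, -1.9]
gripper_width: 0.721
grasp_force: 67.6
time: 51.1
tool_pos: [0.5161, -0.1819, 0.1477]
tool_rot: [0.575, -0.445, 0.633, 0.266]
contact_force: [-0.2, -0.9, -1.7]
gripper_width: 0.721
grasp_force: 67.7
t [ 0.579 -0.296  0.02 ] [ 3  6 15]
t [ 0.563 -0.257  0.02 ] [ 4  5 15]
```

```bash
echo '[0.3,0,0,0,0,0,-0.185,0.3,0,0,0,0,0,-0.185,0.3,0,0,0,0,0,-0.185,0.3,0,0,0,0,0,-0.185,0.3,0,0,0,0,0,-0.185]' > m.json && python3 shift.py m.json
echo '[0.3,0,0,0,0,0,-0.185,0.3,0,0,0,0,0,-0.185,0.3,0,0,0,0,0,-0.185,0.3,0,0,0,0,0,-0.185,0.3,0,0,0,0,0,-0.185]' > m.json && python3 shift.py m.json
echo '[0.3,0,0,0,0,0,-0.185,0.3,0,0,0,0,0,-0.185,0.3,0,0,0,0,0,-0.185,0.3,0,0,0,0,0,-0.185,0.3,0,0,0,0,0,-0.185]' > m.json && python3 shift.py m.json
echo '[0.3,0,0,0,0,0,-0.185,0.3,0,0,0,0,-0.15,0,0.3,0,0,0,0,-0.15,0,0.3,0,0,0,0,0,0,0.3,0,0,0,0,0,0]' > m.json && python3 shift.py m.json
python3 - <<'E'
from pour import *
p,M,_=pose();print(p,(M@UT).round(3))
Mg=R.from_quat([.745,.429,.443,-.254]).as_matrix()  # grasp orientation
plan([.5393,-.0151,.0481+.11],Mg); print((Mg.T@[0,0,1]).round(3))
E
```

```text
time: 51.88
tool_pos: [0.5161, -0.1817, 0.1476]
tool_rot: [-0.633, 0.682, -0.366, 0.02]
contact_force: [-0.8, 0.3, -1.0]
gripper_width: 0.726
grasp_force: 67.7
time: 52.5
tool_pos: [0.5161, -0.1817, 0.1477]
tool_rot: [-0.557, 0.774, -0.023, 0.3]
contact_force: [0.3, -1.0, -0.9]
gripper_width: 0.729
grasp_force: 67.7
time: 53.12
tool_pos: [0.5161, -0.1817, 0.1476]
tool_rot: [-0.365, 0.703, 0.324, 0.517]
contact_force: [-0.7, -0.9, -0.7]
gripper_width: 0.724
grasp_force: 67.7
time: 53.75
tool_pos: [0.5157, -0.1813, 0.1471]
tool_rot: [-0.257, 0.745, 0.429, 0.442]
contact_force: [-0.0, 0.2, -1.4]
gripper_width: 0.722
grasp_force: 67.7
[ 0.51573477 -0.18134082  0.14705481] [ 0.002 -0.004  1.   ]
rot [-0.0049 -0.0013 -0.0038] 0.006 shift [ 0.0842 -0.0632  0.1313] 0.168
[ 0.878  0.002 -0.478]
```

Scaled: 0.0438 m is 0.7008, -0.04 m is -0.64.

```bash
echo '[0.3,0.4496,-0.3376,0.7008,0,0,0,0.3,0.4496,-0.3376,0.7008,0,0,0,0.3,0.4496,-0.3376,0.7008,-0.005,-0.001,-0.004,0.3,-0.64,0,0.3488,0,0,0,0.3,-0.64,0,0.3488,0,0,0]' > m.json && python3 shift.py m.json
echo '[0.3,-0.184,0,0.0992,0,0,0,0.3,0,0,0,0,0,0,0.3,0,0,0,0,0,0]' > m.json && python3 shift.py m.json
```

```text
time: 54.38
tool_pos: [0.539, -0.0146, 0.0662]
tool_rot: [-0.254, 0.745, 0.43, 0.443]
contact_force: [0.4, -0.4, -1.9]
gripper_width: 0.726
grasp_force: 67.8
time: 54.75
tool_pos: [0.5405, -0.0166, 0.0561]
tool_rot: [-0.252, 0.745, 0.43, 0.444]
contact_force: [-0.3, -0.7, -0.5]
gripper_width: 0.728
grasp_force: 67.8
```

Scaled: -0.0035 m is -0.056, 0.0019 m is 0.0304.

```bash
echo '[0.3,-0.056,0,0.0304,0,0,0,0.3,0,0,0,0,0,0,0.3,0,0,0,0,0,0]' > m.json && python3 shift.py m.json
echo '[0.3,-0.0352,0,0.0192,0,0,0,0.3,0,0,0,0,0,0,0.3,0,0,0,0,0,0]' > m.json && python3 shift.py m.json
```

```text
time: 55.12
tool_pos: [0.5397, -0.0158, 0.0512]
tool_rot: [-0.253, 0.745, 0.43, 0.443]
contact_force: [0.8, 0.1, -1.2]
gripper_width: 0.725
grasp_force: 67.8
time: 55.5
tool_pos: [0.5396, -0.0157, 0.0482]
tool_rot: [-0.253, 0.745, 0.429, 0.443]
contact_force: [0.6, -0.2, -1.1]
gripper_width: 0.726
grasp_force: 67.9
```

Scaled: -0.0016 m is -0.0256, 0.0009 m is 0.0144.

```bash
echo '[0.3,-0.0256,0,0.0144,0,0,0,0.3,0,0,0,0,0,0,0.3,0,0,0,0,0,0]' > m.json && python3 shift.py m.json
echo '[1,0,0,0,0,0,0,1,0,0,0,0,0,0,1,0,0,0,0,0,0,1,0,0,0,0,0,0]' > m.json && python3 shift.py m.json
echo '[1,0,0,-0.48,0,0,0,1,0,0,-0.64,0,0,0,1,0,0,-0.64,0,0,0,1,0.704,0,-0.384,0,0,0,1,0.704,0,-0.384,0,0,0]' > m.json && python3 shift.py m.json
python3 - <<'E'
from h import *
from ik import *
c=cam("top")
im=cv2.imread("pics/top0.png");g=cv2.cvtColor(im,cv2.COLOR_BGR2HSV)
m=(g[...,2]<50).astype(np.uint8);m[:,:372]=0;m[:,398:]=0;m[:205]=0;m[235:]=0
n,l,st,ce=cv2.connectedComponentsWithStats(m)
for i in range(1,n):
    if st[i][4]>8: print(ce[i],st[i],px2w(c,ce[i],.171))
ct,t=grab("top","t25");cv2.imwrite("pics/t25c.png",cv2.resize(t[140:270,190:410],(792,468),interpolation=cv2.INTER_CUBIC))
print(pose()[2]["joint_pos"].round(2))
E
```

```text
time: 55.88
tool_pos: [0.5398, -0.0156, 0.0482]
tool_rot: [-0.254, 0.744, 0.43, 0.444]
contact_force: [-4.8, -1.8, 7.5]
gripper_width: 0.726
grasp_force: 67.8
time: 56.38
tool_pos: [0.5395, -0.0156, 0.0462]
tool_rot: [-0.253, 0.745, 0.429, 0.443]
contact_force: [0.1, 0.5, 0.3]
gripper_width: 0.997
grasp_force: 0.0
time: 57.0
tool_pos: [0.4903, -0.0991, 0.2004]
tool_rot: [-0.253, 0.746, 0.429, 0.443]
contact_force: [0.4, -1.1, 0.6]
gripper_width: 1.0
grasp_force: 0.0
[-0.86 -0.12  2.08  0.99  1.65 -0.51]
```

Run:
```python
from h import *
from ik import *
c=cam("top")
print(px2w(c,(390,214.4),.171),px2w(c,(376.7,219.2),.003))
p,M,s=pose();q0=s["joint_pos"]
Md=np.array([[-1,0,0],[0,1,0],[0,0,-1.]]); tgt=np.array([.50,-.42,.33])
for w in (0,.6,-.6):
    M2=R.from_rotvec([0,0,w]).as_matrix()@Md
    rv=R.from_matrix(M.T@M2).as_rotvec();q=q0;E=0
    for t in np.linspace(0,1,13):
        q,e=ik(p+np.array([0,0,.1])*t,M@R.from_rotvec(rv*t).as_matrix(),q);E=max(E,e)
    q2,e2=ik(tgt,M2,q);print(w,rv.round(4),np.linalg.norm(rv).round(2),q.round(2),E.round(4),q2.round(2),e2.round(4),(M2.T@(tgt-p)).round(4))
```

```text
[ 0.50857172 -0.45058334  0.171     ] [ 0.50887853 -0.45223843  0.003     ]
0 [ 1.1097 -0.6207 -1.8546] 2.25 [-0.35 -0.28  1.79 -0.    1.63 -1.92] 0.0 [-0.81  0.08  1.42  0.    1.64 -2.38] 0.0 [-0.0072 -0.3192 -0.1221]
0.6 [ 1.3999 -0.2984 -2.3526] 2.75 [-0.35 -0.28  1.79 -0.    1.63 -2.52] 0.0 [-0.81  0.08  1.42  0.    1.64 -2.98] 0.0 [ 0.1743 -0.2675 -0.1221]
-0.6 [ 0.8046 -0.8452 -1.3341] 1.77 [-0.35 -0.28  1.79  0.    1.63 -1.32] 0.0 [-0.81  0.08  1.42  0.    1.64 -1.78] 0.0 [-0.1862 -0.2594 -0.1221]
```

```bash
echo '[0.3,0,0,0,0.0805,-0.0845,-0.1334,0.3,0,0,0,0.0805,-0.0845,-0.1334,0.3,0,0,0,0.0805,-0.0845,-0.1334,0.3,0,0,0,0.0805,-0.0845,-0.1334,0.3,0,0,0,0.0805,-0.0845,-0.1334]' > m.json && python3 shift.py m.json
echo '[0.3,0,0,0,0.0805,-0.0845,-0.1334,0.3,0,0,0,0.0805,-0.0845,-0.1334,0.3,0,0,0,0.0805,-0.0845,-0.1334,0.3,0,0,0,0.0805,-0.0845,-0.1334,0.3,0,0,0,0.0805,-0.0845,-0.1334]' > m.json && python3 shift.py m.json
echo '[0,-0.4896,-0.64,-0.8,0,0,0,0,-0.4896,-0.64,-0.8,0,0,0,0,-0.4896,-0.64,-0.48,0,0,0,0,-0.4896,-0.64,0,0,0,0,0,-0.4896,-0.64,0,0,0,0]' > m.json && python3 shift.py m.json
echo '[0,-0.4896,-0.64,0,0,0,0,0,-0.4896,-0.64,0,0,0,0,0,0,0,0,0,0,0,0,0,0,0,0,0,0]' > m.json && python3 shift.py m.json
python3 - <<'E'
from h import *
p,M,s=pose();print(p,M.round(3))
c,w=grab("wrist","w26");ct,t=grab("top","t26");cs,sc=grab("scene","s26")
print("exp cap px",w2px(c,(.5087,-.4515,.171)))
A=cv2.resize(w,(400,300));B=cv2.resize(t[145:265,230:390],(400,300),interpolation=cv2.INTER_CUBIC)
u,v=w2px(cs,(.504,-.257,.02)).astype(int)
C=cv2.resize(sc[v-48:v+48,u-64:u+64],(400,300),interpolation=cv2.INTER_CUBIC)
x,y=w2px(c,(.5087,-.4515,.171)).astype(int);x=max(x,60);y=max(y,45)
D=cv2.resize(w[y-45:y+45,x-60:x+60],(400,300),interpolation=cv2.INTER_CUBIC);print("D origin",x-60,y-45)
cv2.imwrite("pics/m26.png",np.vstack([np.hstack([A,B]),np.hstack([C,D])]))
E
```

```text
time: 57.68
tool_pos: [0.4908, -0.0989, 0.1992]
tool_rot: [-0.142, 0.574, 0.768, 0.244]
contact_force: [-0.7, 0.3, -0.9]
gripper_width: 0.298
grasp_force: 0.0
time: 58.3
tool_pos: [0.4909, -0.0986, 0.1994]
tool_rot: [-0.005, 0.293, 0.956, -0.0]
contact_force: [0.0, 1.2, -0.5]
gripper_width: 0.302
grasp_force: 0.0
time: 58.92
tool_pos: [0.5047, -0.3404, 0.3164]
tool_rot: [-0.005, 0.295, 0.955, 0.001]
contact_force: [1.2, -0.8, 0.6]
gripper_width: 0.002
grasp_force: 0.0
time: 59.42
tool_pos: [0.5099, -0.4389, 0.3148]
tool_rot: [-0.006, 0.295, 0.955, 0.002]
contact_force: [0.2, -0.1, 0.7]
gripper_width: -0.004
grasp_force: 0.0
[ 0.50991174 -0.43889025  0.31478865] [[-0.826  0.564 -0.01 ]
 [ 0.564  0.826  0.007]
 [ 0.012 -0.    -1.   ]]
exp cap px [247.86887349 185.50643401]
D origin 187 140
```

View pics/m26.png

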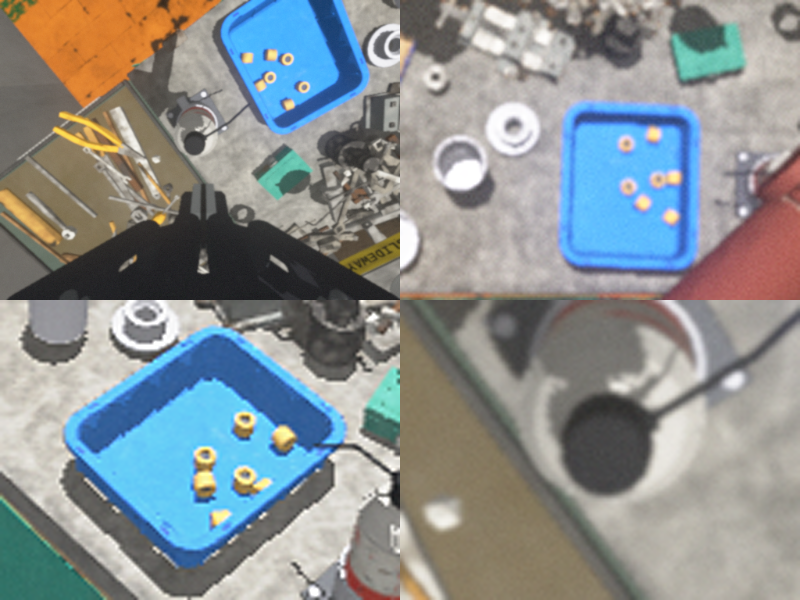

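Run:
```python
from h import *
c=cam("wrist");g=px2w(c,(249.1,183.5),.171);print(g)
g[:2]=(g[:2]*2+np.array([.5087,-.4515]))/3
p,M,s=pose();Md=M.copy();d=M.T@(np.r_[g[:2],.185]-p);print(d.round(4),g)
```

```text
[ 0.50845368 -0.44902594  0.171     ]
[-0.0066 -0.0105  0.1308] [ 0.50853579 -0.44985063  0.171     ]
```

```bash
echo '[0,-0.1056,-0.168,0.64,0,0,0,0,0,0,0.8,0,0,0,0,0,0,0.48,0,0,0,0,0,0,0.1728,0,0,0,0,0,0,0,0,0,0]' > m.json && python3 shift.py m.json
echo '[0,0,0,0.096,0,0,0,0,0,0,0.064,0,0,0,0,0,0,0,0,0,0,0,0,0,0,0,0,0]' > m.json && python3 shift.py m.json
```

```text
time: 60.2
tool_pos: [0.5085, -0.4505, 0.185]
tool_rot: [-0.005, 0.295, 0.955, 0.001]
contact_force: [-0.0, -0.4, -0.0]
gripper_width: 0.003
grasp_force: 0.0
time: 60.7
tool_pos: [0.5082, -0.4512, 0.1749]
tool_rot: [-0.005, 0.295, 0.955, 0.001]
contact_force: [-0.5, -0.4, 0.1]
gripper_width: -0.003
grasp_force: 0.0
```

```bash
echo '[0,0,0,0.064,0,0,0,0,0,0,0.064,0,0,0,0,0,0,0.048,0,0,0,0,0,0,0,0,0,0,0,0,0,0,0,0,0]' > m.json && python3 shift.py m.json
echo '[0,0,0,0.048,0,0,0,0,0,0,0,0,0,0,0,0,0,0,0,0,0]' > m.json && python3 shift.py m.json
```

```text
time: 61.32
tool_pos: [0.5084, -0.4514, 0.1661]
tool_rot: [-0.005, 0.295, 0.955, 0.001]
contact_force: [-2.3, 2.0, 8.3]
gripper_width: -0.004
grasp_force: 4.2
time: 61.7
tool_pos: [0.5085, -0.4515, 0.166]
tool_rot: [-0.004, 0.295, 0.955, 0.0]
contact_force: [-6.3, 6.0, 17.1]
gripper_width: 0.003
grasp_force: 8.8
```

Scaled: -0.06 m is -0.96, -0.05 m is -0.8.

```bash
echo '[0,0,0,0,0,0,0,0,0,0,0,0,0,0,0,0,0,0,0,0,0,0,0,0,0,0,0,0]' > m.json && python3 shift.py m.json
echo '[0,0,0,-0.16,0,0,0,0,0,0,-0.48,0,0,0,0,0,0,-0.96,0,0,0,0,0,0,-0.8,0,0,0,0,0,0,0,0,0,0]' > m.json && python3 shift.py m.json
python3 - <<'E'
from h import *
ct,t=grab("top","t27");c,w=grab("wrist","w27")
def bl(i):
    g=cv2.cvtColor(i,cv2.COLOR_BGR2HSV);m=(abs(g[...,0].astype(int)-107)<10)&(g[...,1]>150); m[:,:280]=0;m[:,370:]=0;m[:170]=0;m[262:]=0
    y,x=np.nonzero(m);return x.min(),x.max(),y.min(),y.max()
print(bl(t))
a=cv2.absdiff(t,cv2.imread("pics/t26.png")).max(2);a[:,360:]=0
ys,xs=np.nonzero(a[150:265,130:360]>50);print("changed px left of the arm",len(xs), xs.min()+130 if len(xs) else 0, xs.max()+130 if len(xs) else 0)
b=cv2.absdiff(t,cv2.imread("pics/top0.png")).max(2)
for n,(x,y) in dict(pliers=w2px(ct,(.66,.24,.01)),arbor=(318,162)).items():
    x,y=int(x),int(y);print(n,(b[y-12:y+12,x-12:x+12]>50).sum())
E
```

```text
time: 62.2
tool_pos: [0.5085, -0.4515, 0.166]
tool_rot: [-0.004, 0.295, 0.955, 0.0]
contact_force: [-6.1, 5.5, 16.6]
gripper_width: -0.004
grasp_force: 8.8
time: 62.82
tool_pos: [0.5109, -0.4534, 0.3174]
tool_rot: [-0.001, 0.295, 0.955, -0.002]
contact_force: [0.4, -0.4, 0.3]
gripper_width: -0.0
grasp_force: 0.0
(np.int64(295), np.int64(348), np.int64(187), np.int64(252))
changed px left of the arm 80 336 359
pliers 0
arbor 0
```

The bin has not moved, the pliers and arbor are untouched, and the arm is clear, so I'm handing in.

```bash
python3 -c "
from plant import manip
print(manip.job_done())"
```

```text
the job is handed in; nothing more can be done
None
```

I handed the job in at about 63 s: four bushes from the mat passed and two over-size ones are in the reject tin, all seven good bushes are in the bin and were sprayed with oil, and the empty cup and gauge stand upright on the bench; the gripper held the cup at about 65 N, above its 40 N limit, because the grip force can't be adjusted.

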